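Slide the battery box into its charging dock

ROBOT

A 6-joint arm with a two-finger parallel gripper is mounted at the origin on the work surface. World frame = base frame: x ahead of the robot, y to its left, z up, the work surface at z = 0. Lengths are in mm, angles in rad, forces in N, time in s.
With the tool pointing down it reaches from about 275 to 975 mm from the base axis. Payload 8.4 kg.
Tool frame: the origin (TCP) lies between the finger pads; the fingertips stand 17 mm ahead of it and the grasp point (between the pads) lies 2 mm behind it; z points along the fingers, y is the direction in which the jaws open and shut (so a half turn about z gives the same grasp; the last joint's range is limited). The gripper opens to 92 mm and grips with 3 to 60 N. Pads are 20 mm wide; open, the fingers measure 128 mm over their backs; the gripper's body (75 mm by 189 mm) begins 69 mm behind the grasp point.
Start: joints at [-1.204, 0.353, 1.633, -0, 1.155, -0.002], TCP at [225.309, -582.978, 231.583] pointing down, gripper open.
Joint ranges: [-2.63, 2.63], [-0.92, 2.1], [0.06, 2.66], [-1.3, 4.44], [0, 2.69], [-3.02, 3.02]. Speed limits (rad/s): [2.22, 2.22, 2.79, 3.14, 3.14, 3.14].

INTERFACE

Orientations are given as a unit quaternion [x, y, z, w].
In Python, from workcell import manip, eyes gives the robot as it stands.
- The arm moves only by the tool drive_tool, never from a script. Its argument "commands" is a list of rows, each a list of 7 numbers: the closure, from 0 (fully open) to 1 (shut), then the shift along the tool's x, y, z in m, then the turn, a rotation vector about the tool's x, y, z in degrees. A call has 1 to 8 rows; each row is the pose to reach, as a shift and turn from the pose commanded when the call began, along the tool's axes at that moment; what a row does not reach only later rows make up. A row lasts 1/12 s, in which the tool goes at most 41.7 mm and 7.16 degrees, less where a joint would pass 70% of its speed; a pose out of reach is approached as far as the arm can. A call with a gripper value outside its range is refused whole. The fingers move at their own pace and stop on an object; the grip force is fixed at half the most. Time passes only in rows, so rows that repeat a pose let the fingers close. It gives the time, the measured TCP pose, the force and the opening at its end, in the units of the state.
- manip.get_state(): the state, without advancing time (a new reading comes with each control period).
- eyes.snapshot(name): name is "scene" or "top" or "wrist"; returns a dict with "img" (420x560x3 uint8, red, green, blue), "vfov" (degrees; the focal length in pixels is half the picture's height over the tangent of half this angle, whatever the lens; pixels are square), "cx", "cy" (the principal point, pixels), "R" (3x3) and "t" (3): a world point X has camera coordinates R X + t; the wrist camera has in their place "mount" (4x4, takes a point from camera to tool coordinates, whose origin is the TCP and whose axes are the flange's). Camera axes: x right, y down, z forward; pixel columns grow to the right and rows downward; lengths in mm; the calibration is good to about 2 mm. A picture is of the moment at which its call begins: read the wrist's pose just before it. There is no depth.
- manip.finish_job(): hands the job in, once; it reports no verdict.
The state is a dict: "time_s": time; "joints": joint angles; "qvel": joint speeds; "joint_efforts": joint torques, N m; "ee_pos": TCP position; "tool_rot": TCP orientation; "wrist_force": force on the tool from outside, world axes, zero at the start; "ft_torque": the same for the moment, N m; "grip_width": opening from 0.0 (shut) to 1.0 (fully open).
Only numpy, scipy, OpenCV 4.12 (cv2) and the standard library are available. Lean on these libraries where they do the work, as an engineer would, in place of code of your own. Each camera call takes 0.05 s, during which the arm holds its last target.

TASK

Push the tall battery box along the bench into the charging dock until it is fully home against the end stop, pushing only low down on its bare steel base so that it slides upright without rocking; never lift it, and never touch the case or handle above the base. Then press the button on top of the charger all the way down and let it go. Leave the other things on the bench where they are.

Things in the scene. Friction and masses are not known exactly. Their poses are not given: they have to be found in the camera images.
- battery: Tall loose battery box, about 2 kg. Its foot is a bare steel base tub 90 (own x) x 130 (own y) x 60 high; the case on it reaches 170, the arched handle 206. Origin: centre of the underside, z up; own x points towards the dock, within 0.3 rad of the dock's x. Friction on the bench 0.45 to 0.66: pushed below 60 high it slides, pushed near the top it tips.
- battery_rear (a point): Centre of the tub's rear face (the 130 wide side away from the dock), 30 above the bench, 45 behind the box's origin along its own x: the face to push.
- case: Upper part of the battery box, fixed on the tub: grey louvred case 80 x 120 with black cap 84 x 124, from 60 to 170 above the bench, so 3 to 5 back from the tub's faces; carries the handle. Not to be touched. Origin: centre of its underside; same axes as the box.
- dock: Charging dock, fixed on the bench. Origin: on the bench, where the box's origin lies when fully home; x is the push-in direction (world yaw about -90 degrees: to the robot's right), z up. Steel end stop 60 high, its face at x = +45. The charger, a grey box 95 high, stands behind it at x = 57 to 157, y within 75. The bench inside the dock is bare.
- dock_mouth (a point): Middle of the dock's mouth on the bench, at dock x = -131, y = 0. The mouth is 190 wide: two flared lips 28 high narrow from y = +-95 here to +-71 at dock x = -65, then two straight guide rails 28 high with inner faces at y = +-71 run to the stop (6 to spare on each side of the box).
- charge_top (a point): Centre of the top face of the charger's round push button, 22 dia, 117 above the bench (dock x = 107, y = 0), on a black collar of 38 dia, 107 high; pressed straight down. It springs back.
- charge (a joint): Travel of the charger's button in m: 0 = up, 0.006 = fully down (takes about 5 N).
- can: Bystander, loose: spray can standing upright, 60 dia x 150 high. Origin: under its middle.
- offcut: Bystander, loose: thick steel plate offcut lying flat, 110 x 70 x 25 high. Origin: under its middle.
- wrench: Bystander, loose: steel open-ended wrench lying flat, about 180 long, 10 high. Origin: under its middle.
- collar: Bystander, loose: steel pipe collar standing on end, 60 dia x 35 high. Origin: under its middle.
- tin: Bystander, loose: open steel tin, 76 dia x 80 high. Origin: under its middle.
- square: Bystander, loose: triangular welding square lying flat, 90 x 90 x 18 high. Origin: under its middle.
- hammer: Bystander, loose: hammer lying flat, about 260 long, 26 high. Origin: under its middle.
There are look-alikes about, which are no part of the job. What is shaped like the battery but purple is not meant.

How it is judged (in metres and radians):
On the way, in this order (a step that is already met when the one before it is completed fails the run):
1. the battery box is home in the dock against the end stop, upright (x of battery in the frame of dock between -0.006 and 0.006 m and y of battery in the frame of dock between -0.009 and 0.009 m and height (world z) of battery below 0.004 m and angle between battery's own z axis and vertical below 0.04 rad and angle between the x axis of battery and the x axis of dock, either way round below 0.12 rad and linear speed of battery below 0.02 m/s), for 0.2 s.
2. the charger's button is pressed down (value of joint charge above 0.0045 m), for 0.05 s.
At the end, for the whole second after the job is handed in: The battery box stands upright and at rest on the bench in the dock, its leading face within 6 mm of the end stop, within 9 mm of the dock's centre line and square to it within 0.12 rad; the charger's button has been pressed (4.5 mm or more) after that and is up again (all of step 1 and value of joint charge below 0.0015 m); the robot touches nothing.
It fails at once if the battery box is lifted (height (world z) of battery above 0.015 m).
It fails at once if the battery box rocks or tips (angle between battery's own z axis and vertical above 0.12 rad).
It fails at once if the case or handle above the base is touched (contact force between any of the fingers, the arm and case above 1 N).
It fails at once if another thing on the bench is moved or knocked over (distance of any of can, offcut, wrench, collar, tin, square, hammer from where it was at the start of the episode above 0.03 m or angle between any of can, offcut, wrench, collar, tin, square, hammer's own z axis and vertical above 0.5 rad).
It also fails if it takes over 61 s, if anything falls off the work surface, if the arm or the gripper's body presses on something with over 40 N, if the wrist force passes 120 N, or if a joint passes its speed limit or range.

## Working session

There is one attempt and no reset: what is moved stays moved. The work goes in short steps, Python scripts to look and compute and a tool call to move; the robot and the scene stay as the last step left them, time stands still between calls to the robot, and variables do not carry over. Pictures are saved under pics/ and viewed, and the job is handed in when it is done.

Besides the shell and the picture viewer there is one more tool, called after ">>>" by a JSON object that holds its "op" and its "data". drive_tool: Moves the arm, as the interface text tells. Its arguments: {"type":"object","properties":{"commands":{"type":"array"}},"required":["commands"]}

```bash
ls; mkdir -p pics; python3 - <<'E'
from workcell import manip, eyes
import cv2,json
s=manip.get_state();print(s)
for n in("scene","top","wrist"):
    d=eyes.snapshot(n);cv2.imwrite(f"pics/{n}0.png",d["img"][:,:,::-1])
    print(n,{k:v for k,v in d.items() if k!="img"})
E
```

```text
pics
{'time_s': 0.0, 'joints': array([-1.20441589e+00,  3.53648867e-01,  1.63413906e+00,  8.86343969e-07,
        1.15518846e+00, -2.41272176e-03]), 'qvel': array([ 1.00364859e-03, -9.38457811e-04,  3.63561280e-04,  1.50942183e-03,
        1.05815021e-03, -3.94771034e-05]), 'joint_efforts': array([-1.71042819e-03, -5.93835104e+01, -3.34218299e+01,  6.95214048e-02,
        2.33728968e-02, -1.70891358e-04]), 'ee_pos': array([ 225.12900072, -582.53640294,  230.86112082]), 'tool_rot': array([ 9.83046866e-01,  1.83353156e-01, -1.24816105e-04, -6.80514909e-04]), 'wrist_force': array([-0.690286  ,  0.18905981,  0.15704144]), 'ft_torque': array([-0.00220042,  0.01457902, -0.00184747]), 'grip_width': 0.9973688737497095}
scene {'vfov': 51.820379845277785, 'cx': 279.05422598716876, 'cy': 204.89107998043272, 'R': array([[ 0.71383535,  0.70026973,  0.00783577],
       [ 0.50023565, -0.50203193, -0.70549858],
       [-0.49010549,  0.50752955, -0.70866802]]), 't': array([-395.07669161, -203.52150712, 1422.60388562])}
top {'vfov': 50.12270865594658, 'cx': 282.0953978127104, 'cy': 203.67447460994202, 'R': array([[-0.00728217, -0.99993566,  0.00869766],
       [-0.98627745,  0.00574753, -0.16499625],
       [ 0.16493564, -0.00977983, -0.98625584]]), 't': array([  21.74726551,  559.42607868, 1149.21815515])}
wrist {'vfov': 69.1923423511714, 'cx': 282.08912437627345, 'cy': 212.53365555870977, 'mount': array([[ 2.94919929e-04, -9.67005109e-01, -2.54756809e-01,
         7.08072458e+01],
       [ 9.99997699e-01,  8.26529236e-04, -1.97968700e-03,
         5.86144338e-01],
       [ 2.12493140e-03, -2.54755639e-01,  9.67003128e-01,
        -1.54975267e+02],
       [ 0.00000000e+00,  0.00000000e+00,  0.00000000e+00,
         1.00000000e+00]])}
```

View pics/scene0.png

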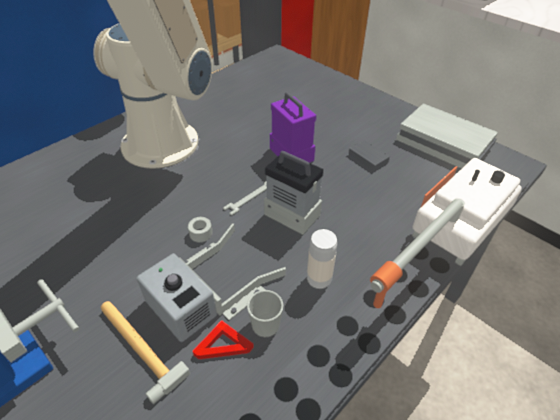

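View pics/top0.png

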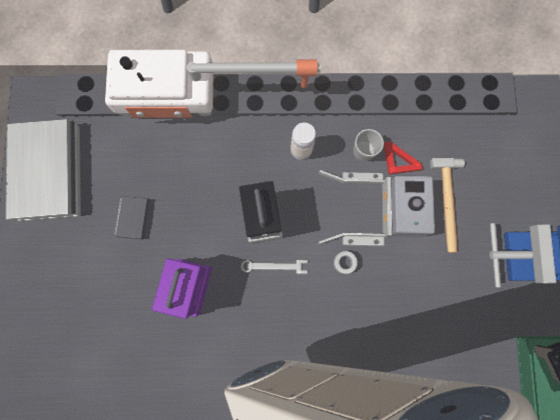

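View pics/wrist0.png

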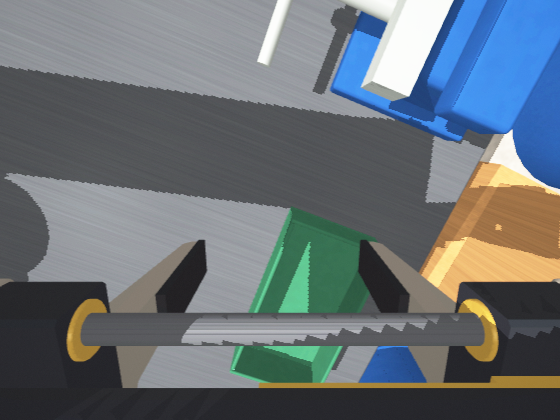

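Candidates: a grey battery with a black cap at scene (295,190) / top (262,210), and a purple look-alike at scene (292,130) / top (182,289). I choose the grey one. The dock is at top (345–435, 175–240), with the charger button at scene (173,282). Next I'll take close crops to measure.

```bash
cat > h.py <<'E'
import numpy as np,cv2
from workcell import manip,eyes
def K(d):
    f=d["img"].shape[0]/2/np.tan(np.radians(d["vfov"]/2));return f
def unproj(d,u,v,z):
    f=K(d);r=np.array([(u-d["cx"])/f,(v-d["cy"])/f,1.]);R=np.array(d["R"]);t=np.array(d["t"])
    c=-R.T@t;w=R.T@r;return c+w*(z-c[2])/w[2]
def proj(d,X):
    X=np.atleast_2d(X);c=X@np.array(d["R"]).T+d["t"];f=K(d)
    return np.c_[f*c[:,0]/c[:,2]+d["cx"],f*c[:,1]/c[:,2]+d["cy"]]
def crop(d,name,x0,y0,x1,y1,s):
    im=d["img"][y0:y1,x0:x1,::-1];cv2.imwrite(name,cv2.resize(im,None,fx=s,fy=s,interpolation=cv2.INTER_CUBIC))
E
python3 - <<'E'
from h import *
d=eyes.snapshot("top");crop(d,"pics/c1.png",230,150,450,290,3.6)
d=eyes.snapshot("scene");crop(d,"pics/c2.png",250,140,350,240,6);crop(d,"pics/c3.png",120,200,300,360,4)
E
```

```text
(no output)
```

View pics/c1.png

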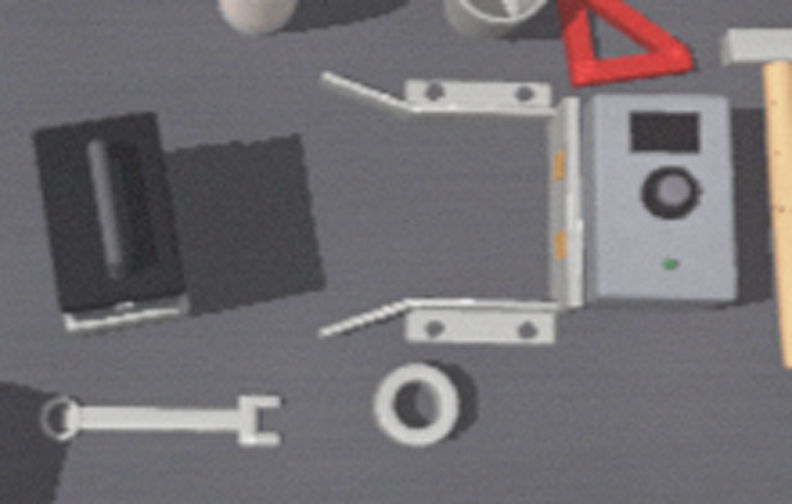

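View pics/c2.png

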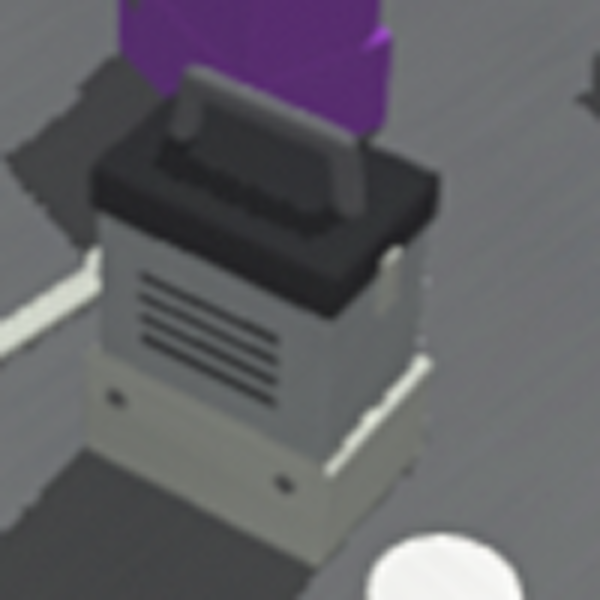

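View pics/c3.png

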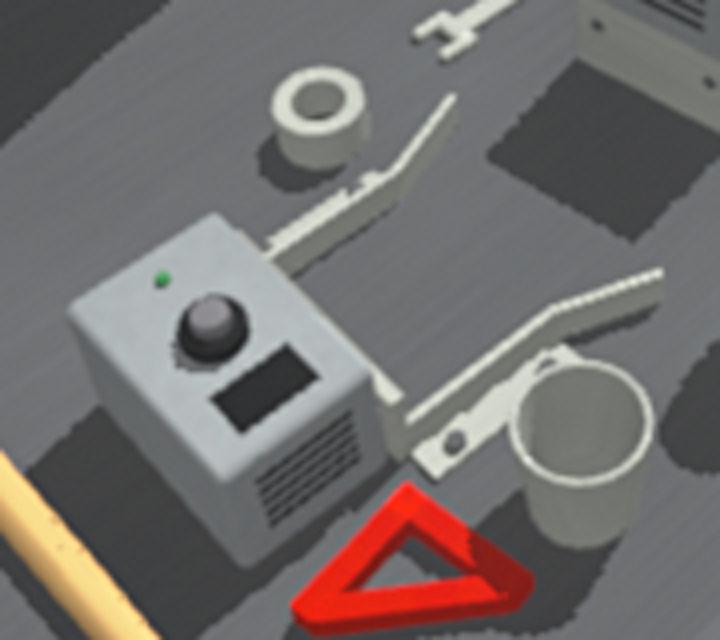

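```bash
cat > fit.py <<'E'
from h import *
from scipy.optimize import least_squares
def T(p,L):
    c,s=np.cos(p[2]),np.sin(p[2]);L=np.array(L,float)
    return np.c_[p[0]+c*L[:,0]-s*L[:,1],p[1]+s*L[:,0]+c*L[:,1],L[:,2]]
def fit(p0,obs):
    def r(p): return np.concatenate([(proj(d,T(p,L))-uv).ravel() for d,L,uv in obs])
    s=least_squares(r,p0,loss="soft_l1");return s.x,r(s.x).reshape(-1,2).round(1)
E
python3 - <<'E'
from fit import *
dt=eyes.snapshot("top");ds=eyes.snapshot("scene")
a=lambda L:np.array(L)/3.6+[230,150]
b=lambda L:np.array(L)/6+[250,140]
c=lambda L:np.array(L)/4+[120,200]
# battery: own +y is left of own x; x-> -y world => y -> +x world (up in top)
bt=[(-42,62,170),(42,62,170),(42,-62,170),(-42,-62,170),(-45,-65,60),(45,-65,60)]
bs=[(45,65,0),(45,65,60),(-45,65,60),(45,-65,0),(45,-65,60)]
p,r=fit([600,-50,-1.6],[(dt,bt,a([(34,131),(155,113),(187,290),(62,312),(68,322),(188,304)])),(ds,bs,b([(320,568),(328,474),(430,360),(85,452),(88,350)]))])
print("bat",p,r.tolist())
L=[(57,75,95),(157,75,95),(157,-75,95),(57,-75,95),(107,0,117)]
M=L[:4]+[(107,0,117),(-65,71,28),(-131,95,28),(-65,-71,28),(-131,-95,28)]
p,r=fit([600,-350,-1.57],[(dt,M,a([(592,97),(727,95),(737,298),(600,300),(673,189),(408,110),(322,75),(408,301),(322,333)])),(ds,L,c([(370,368),(228,480),(70,308),(213,214),(214,316)]))])
print("dock",p,r.tolist())
print("btn",T(p,[(107,0,117)]))
E
```

```text
bat [531.50562986  72.18974162 -20.24884152] [[-1.2, -1.6], [-0.3, -2.6], [-0.1, -1.3], [-0.4, -1.1], [-0.1, 1.5], [0.7, 0.4], [-0.6, -0.1], [-0.8, 0.1], [0.1, -1.0], [-1.0, -1.2], [-2.0, 0.4]]
dock [ 552.94810779 -213.27731513   -1.58501502] [[-0.5, -2.8], [0.6, -1.9], [0.7, -0.5], [-0.7, -1.4], [0.1, -1.0], [-0.2, 0.3], [-0.5, 1.2], [0.7, -0.9], [-0.0, -1.0], [1.6, -1.9], [-2.3, -0.1], [-3.3, -1.5], [-0.5, -3.3], [-1.6, -2.3]]
btn [[ 551.42675866 -320.26649915  117.        ]]
```

```bash
python3 - <<'E'
from fit import *
dt=eyes.snapshot("top");ds=eyes.snapshot("scene")
crop(dt,"pics/d1.png",270,100,470,190,4);crop(ds,"pics/d2.png",220,215,360,350,5)
p=lambda n,d,u,v,z:print(n,unproj(d,u,v,z).round(0))
p("can top T",dt,304,132,150);p("can top S",ds,323,239,150)
p("tin T",dt,369,141,80);p("collar",dt,345,260,35);p("wrench",dt,275,267,10);p("wr end",dt,247,267,5);p("offcut",dt,131,217,25);p("purple",dt,182,283,170)
p("vise",dt,497,255,60)
for n,q in (("bat",(531.5,72,-1.399)),("dock",(553,-213,-1.585))):
  print(n,proj(dt,T(q,[(-45,65,0),(45,65,0),(45,-65,0),(-45,-65,0)])).round().tolist())
E
```

```text
can top T [723. -37. 150.]
can top S [726. -41. 150.]
tin T [ 721. -213.   80.]
collar [ 410. -147.   35.]
wrench [394.  38.  10.]
wr end [394. 113.   5.]
offcut [529. 424.  25.]
purple [354. 252. 170.]
vise [ 419. -538.   60.]
bat [[242.0, 197.0], [274.0, 191.0], [283.0, 237.0], [250.0, 243.0]]
dock [[349.0, 185.0], [381.0, 185.0], [382.0, 232.0], [350.0, 232.0]]
```

View pics/d1.png

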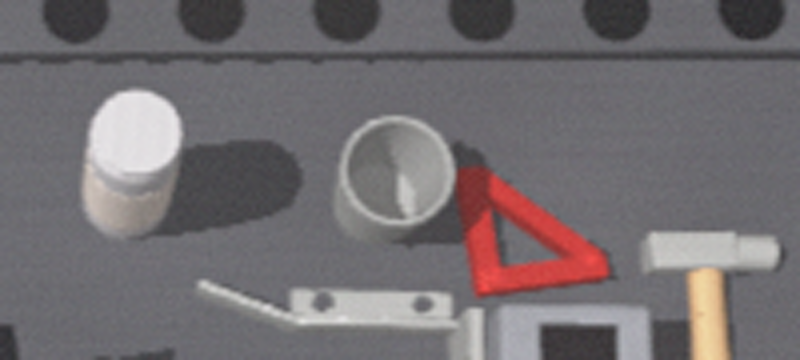

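View pics/d2.png

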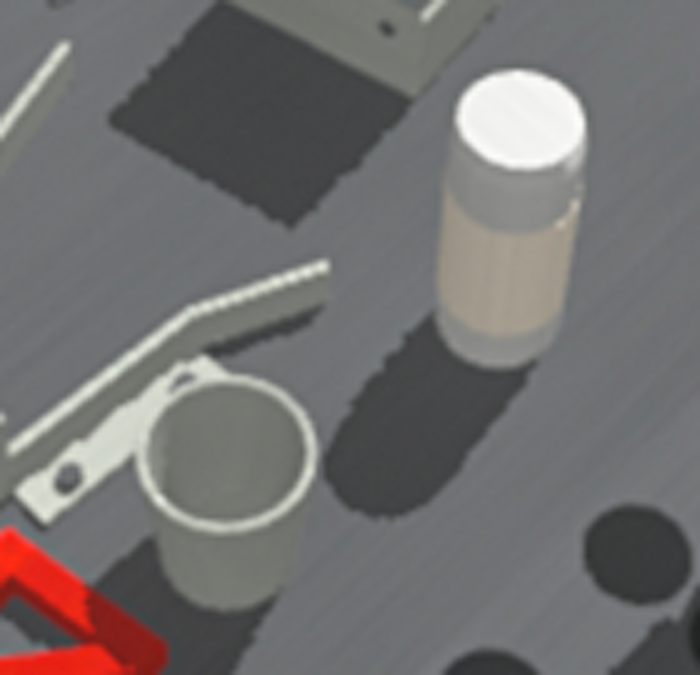

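```bash
python3 - <<'E'
from fit import *
dt=eyes.snapshot("top");ds=eyes.snapshot("scene")
crop(dt,"pics/e1.png",140,240,240,330,6);crop(ds,"pics/e2.png",250,80,350,180,6)
E
```

```text
(no output)
```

View pics/e1.png

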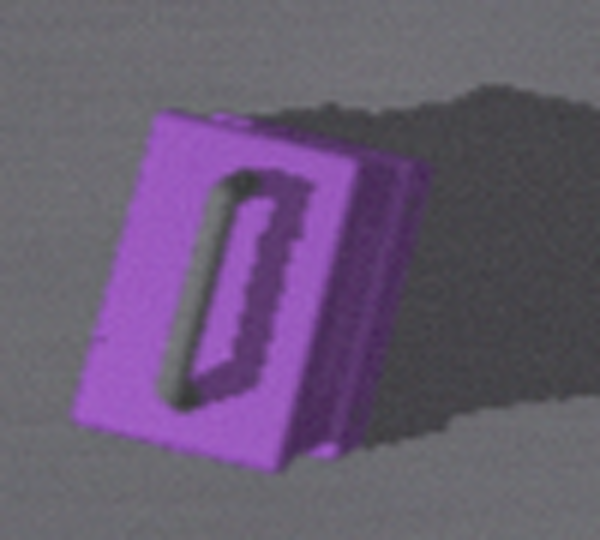

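View pics/e2.png

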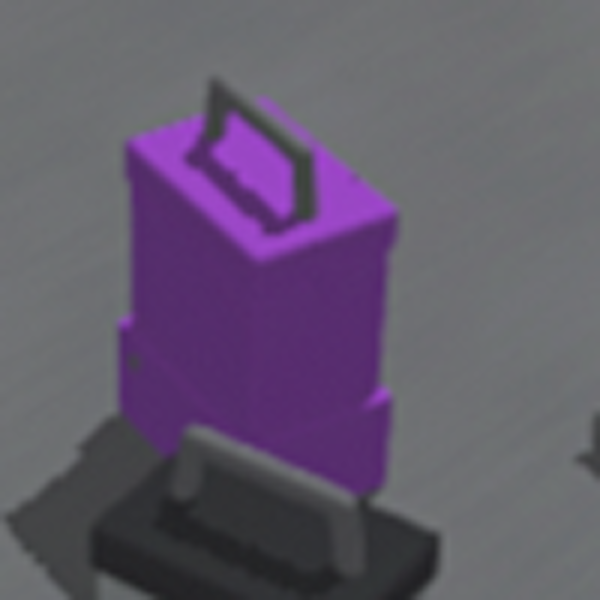

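```bash
cat > plan.py <<'E'
from fit import *
from scipy.spatial.transform import Rotation as Rn
def orient(yaw_fwd,tilt):
    "yaw_fwd: push direction yaw; tool x back, z down, tilted so fingers lead"
    b=np.array([-np.cos(yaw_fwd),-np.sin(yaw_fwd),0]);z=np.array([0,0,-1.]);y=np.cross(z,b)
    return Rn.from_matrix(np.c_[b,y,z])*Rn.from_rotvec([0,-tilt,0])
def plan(pos,R):
    s=manip.get_state();R0=Rn.from_quat(s["tool_rot"])
    sh=R0.inv().apply(np.array(pos)-s["ee_pos"])/1000;rv=np.degrees((R0.inv()*R).as_rotvec())
    print("t",round(s["time_s"],2),"pos",s["ee_pos"].round(1),"q",s["joints"].round(2),"F",s["wrist_force"].round(1))
    print("target",np.round(pos,1),"shift",sh.round(4),"rot",rv.round(2),"rows",max(np.linalg.norm(sh)/.0417,np.linalg.norm(rv)/7.16).round(1))
def tcp_for(contact,R,tip=(-10,0,17)): return np.array(contact)-R.apply(tip)
E
python3 - <<'E'
from plan import *
dt=eyes.snapshot("top")
for u,v in [(160,110),(355,160),(280,472),(72,418)]: print(unproj(dt,u/6+140,v/6+240,170).round())
R=orient(-1.399,np.radians(30))
c=np.array([531.5,72.2]);f=np.array([np.cos(-1.399),np.sin(-1.399)])
for back in(25,):
    q=tcp_for([*(c-(45+back)*f),38],R);print(q)
    for x in(-37.5,37.5):
        for y in(-94.5,94.5): print((x,y),(q+R.apply((x,y,-71))).round(),(q+R.apply((x,y,-171))).round())
plan([500,150,420],R)
E
```

```text
[411. 289. 170.]
[392. 213. 170.]
[274. 239. 170.]
[295. 319. 170.]
[516.59973602 158.07719148  47.72243186]
(-37.5, -94.5) [423. 145. 128.] [414. 194. 215.]
(-37.5, 94.5) [609. 177. 128.] [601. 226. 215.]
(37.5, -94.5) [412. 209.  90.] [403. 258. 177.]
(37.5, 94.5) [598. 241.  90.] [590. 290. 177.]
t 0.6 pos [ 225.3 -583.   231.6] q [-1.2   0.35  1.63  0.    1.16 -0.  ] F [ 0.4 -0.5 -0.6]
target [500 150 420] shift [ 0.5205 -0.5846 -0.1884] rot [-20.57 -25.09 -76.78] rows 19.3
```

```bash
cat >> plan.py <<'E'
BAT=(531.5,72.2,-1.399);DOCK=(553.,-213.3,-1.585);TILT=np.radians(27)
def boxpush(box,back=0,off=15,h=38):
    R=orient(box[2],TILT);c=T(box,[(-45-back,off,h)])[0];return tcp_for(c,R),R
E
python3 - <<'E'
from plan import *
q,R=boxpush(BAT,20)
for x in(-37.5,37.5):
        for y in(-94.5,94.5): print((x,y),(q+R.apply((x,y,-71))).round(),(q+R.apply((x,y,-171))).round())
print(q)
plan([*q[:2],400],R)
E
```

```text
(-37.5, -94.5) [439. 138. 129.] [432. 183. 218.]
(-37.5, 94.5) [626. 170. 129.] [618. 215. 218.]
(37.5, -94.5) [428. 204.  95.] [420. 248. 184.]
(37.5, 94.5) [614. 236.  95.] [606. 281. 184.]
[532.32469423 155.19056903  48.60720591]
t 0.6 pos [ 225.3 -583.   231.6] q [-1.2   0.35  1.63  0.    1.16 -0.  ] F [ 0.4 -0.5 -0.6]
target [532.3 155.2 400. ] shift [ 0.5525 -0.5778 -0.1684] rot [-18.52 -22.59 -77.15] rows 19.6
```

>>> {"op": "drive_tool", "data": {"commands": [[0.4, 0.5525, -0.578, -0.168, -18.5, -22.6, -77.1], [0.4, 0.5525, -0.578, -0.168, -18.5, -22.6, -77.1], [0.4, 0.5525, -0.578, -0.168, -18.5, -22.6, -77.1], [0.4, 0.5525, -0.578, -0.168, -18.5, -22.6, -77.1], [0.4, 0.5525, -0.578, -0.168, -18.5, -22.6, -77.1], [0.4, 0.5525, -0.578, -0.168, -18.5, -22.6, -77.1], [0.4, 0.5525, -0.578, -0.168, -18.5, -22.6, -77.1], [0.4, 0.5525, -0.578, -0.168, -18.5, -22.6, -77.1]]}}

```text
time_s: 1.27
ee_pos: [350.8, -280.2, 301.0]
tool_rot: [0.779, 0.603, -0.11, 0.131]
wrist_force: [1.1, 0.2, -0.8]
grip_width: 0.603
```

```bash
python3 - <<'E'
from plan import *
q,R=boxpush(BAT,20)
plan([*q[:2],400],R)
E
```

```text
t 1.27 pos [ 350.8 -280.2  301. ] q [-0.44 -0.08  2.03 -0.36  1.08 -0.03] F [ 1.1  0.2 -0.8]
target [532.3 155.2 400. ] shift [ 0.409   0.0797 -0.2421] rot [ -5.52  -6.76 -23.31] rows 11.6
```

>>> {"op": "drive_tool", "data": {"commands": [[0.4, 0.409, 0.0797, -0.242, -5.5, -6.8, -23.3], [0.4, 0.409, 0.0797, -0.242, -5.5, -6.8, -23.3], [0.4, 0.409, 0.0797, -0.242, -5.5, -6.8, -23.3], [0.4, 0.409, 0.0797, -0.242, -5.5, -6.8, -23.3], [0.4, 0.409, 0.0797, -0.242, -5.5, -6.8, -23.3], [0.4, 0.409, 0.0797, -0.242, -5.5, -6.8, -23.3], [0.4, 0.409, 0.0797, -0.242, -5.5, -6.8, -23.3], [0.4, 0.409, 0.0797, -0.242, -5.5, -6.8, -23.3]]}}

```text
time_s: 1.93
ee_pos: [478.0, 20.9, 370.0]
tool_rot: [0.628, 0.743, -0.15, 0.178]
wrist_force: [1.7, -0.5, -1.2]
grip_width: 0.604
```

```bash
python3 - <<'E'
from plan import *
q,R=boxpush(BAT,20)
plan([*q[:2],400],R)
E
```

```text
t 1.93 pos [478.   20.9 370. ] q [ 0.36  0.04  1.8  -0.47  1.42  0.29] F [ 1.7 -0.5 -1.2]
target [532.3 155.2 400. ] shift [ 0.0964  0.076  -0.0825] rot [-0.1  -0.12 -0.24] rows 3.5
```

>>> {"op": "drive_tool", "data": {"commands": [[0.4, 0.0964, 0.076, -0.0825, 0, 0, 0], [0.4, 0.0964, 0.076, -0.0825, 0, 0, 0], [0.4, 0.0964, 0.076, -0.0825, 0, 0, 0], [0.4, 0.0964, 0.076, -0.0825, 0, 0, 0], [0.4, 0.0964, 0.076, -0.0825, 0, 0, 0], [0.4, 0.0964, 0.076, -0.0825, 0, 0, 0]]}}

```text
time_s: 2.43
ee_pos: [532.4, 153.6, 398.7]
tool_rot: [0.628, 0.743, -0.151, 0.177]
wrist_force: [-0.2, -0.3, 0.3]
grip_width: 0.602
```

```bash
python3 - <<'E'
from plan import *
q,R=boxpush(BAT,20)
plan(q,R)
s=manip.get_state()
d=eyes.snapshot("wrist");cv2.imwrite("pics/w1.png",d["img"][:,:,::-1])
d=eyes.snapshot("scene");cv2.imwrite("pics/s1.png",d["img"][:,:,::-1])
E
```

```text
t 2.43 pos [532.4 153.6 398.7] q [ 0.54  0.21  1.54 -0.43  1.57  0.41] F [-0.2 -0.3  0.3]
target [532.3 155.2  48.6] shift [0.1599 0.0007 0.3115] rot [-0.16 -0.1  -0.17] rows 8.4
```

View pics/w1.png

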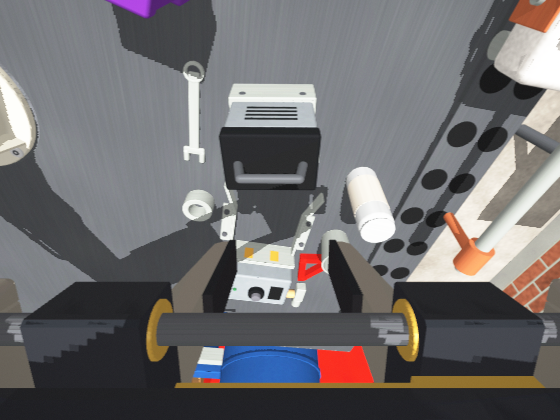

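View pics/s1.png

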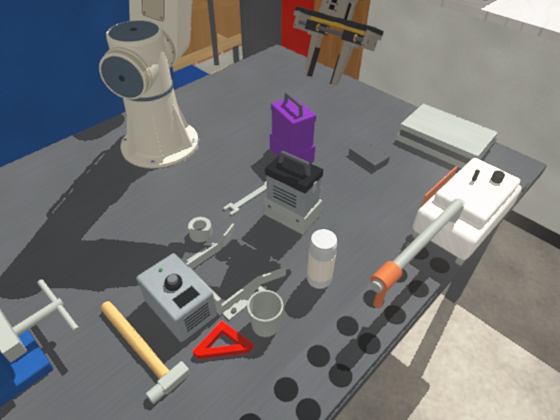

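```bash
cat >> plan.py <<'E'
def wcam(d,s):
    "give wrist snapshot R,t"
    M=np.array(d["mount"]);Rt=Rn.from_quat(s["tool_rot"]).as_matrix()
    Rc=Rt@M[:3,:3];tc=Rt@M[:3,3]+s["ee_pos"];d=dict(d);d["R"]=Rc.T;d["t"]=-Rc.T@tc;return d
E
python3 - <<'E'
from plan import *
s=manip.get_state();d=wcam(eyes.snapshot("wrist"),s)
crop(d,"pics/w2.png",210,70,340,200,6)
crop(d,"pics/w3.png",210,180,340,310,6)
print(proj(d,T(BAT,[(-45,65,0),(-45,-65,0),(-45,65,60),(-45,-65,60),(-42,62,170),(-42,-62,170),(42,62,170),(42,-62,170)])).round(1).tolist())
print(proj(d,T(DOCK,[(107,0,117)])))
E
```

```text
[[315.0, 80.7], [233.9, 81.2], [318.3, 94.8], [228.9, 95.2], [323.6, 131.9], [219.5, 132.3], [318.4, 188.4], [228.2, 188.7]]
[[256.6768595  297.59084788]]
```

View pics/w2.png

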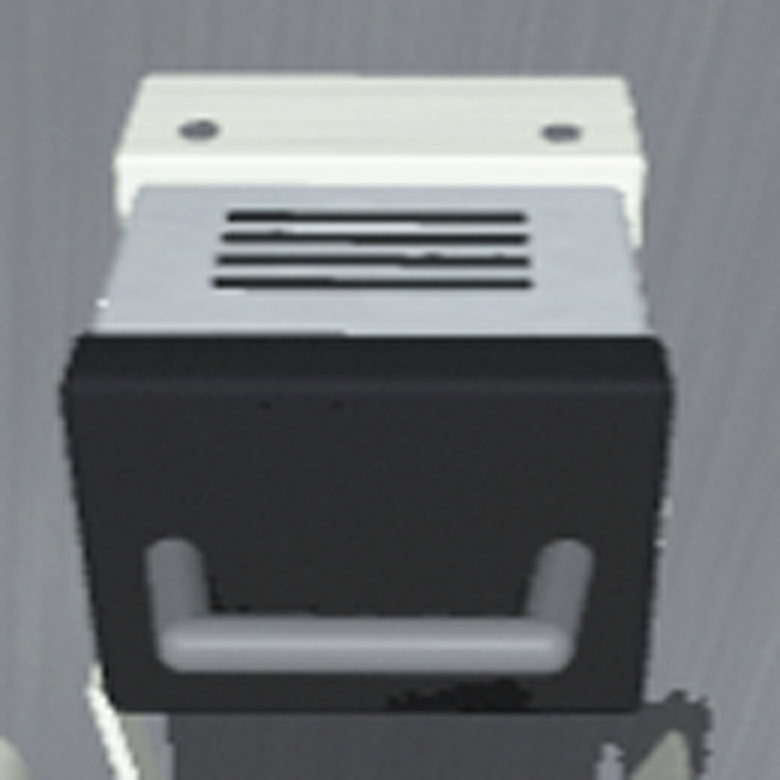

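View pics/w3.png

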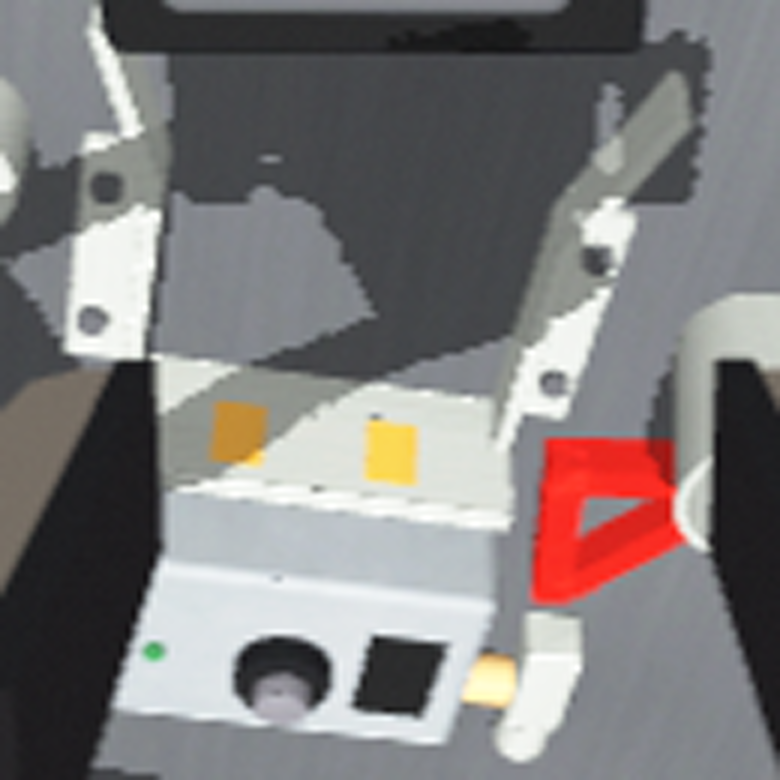

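>>> {"op": "drive_tool", "data": {"commands": [[0.4, 0.1143, 0.0007, 0.2225, 0, 0, 0], [0.4, 0.1143, 0.0007, 0.2225, 0, 0, 0], [0.4, 0.1143, 0.0007, 0.2225, 0, 0, 0], [0.4, 0.1143, 0.0007, 0.2225, 0, 0, 0], [0.4, 0.1143, 0.0007, 0.2225, 0, 0, 0], [0.4, 0.1143, 0.0007, 0.2225, 0, 0, 0], [0.4, 0.1143, 0.0007, 0.2225, 0, 0, 0], [0.4, 0.1143, 0.0007, 0.2225, 0, 0, 0]]}}

```text
time_s: 3.25
ee_pos: [531.3, 152.3, 148.5]
tool_rot: [0.628, 0.742, -0.153, 0.177]
wrist_force: [0.3, 0.3, 1.5]
grip_width: 0.597
```

```bash
python3 - <<'E'
from plan import *
q,R=boxpush(BAT,20)
plan(q,R)
d=eyes.snapshot("top");crop(d,"pics/t2.png",120,130,400,340,2.8)
d=eyes.snapshot("scene");crop(d,"pics/s2.png",200,0,420,240,2.5)
E
```

```text
t 3.25 pos [531.3 152.3 148.5] q [ 0.54  0.44  1.8  -0.48  1.13  0.63] F [0.3 0.3 1.5]
target [532.3 155.2  48.6] shift [0.0477 0.0019 0.0878] rot [-0.4  -0.   -0.21] rows 2.4
```

View pics/t2.png

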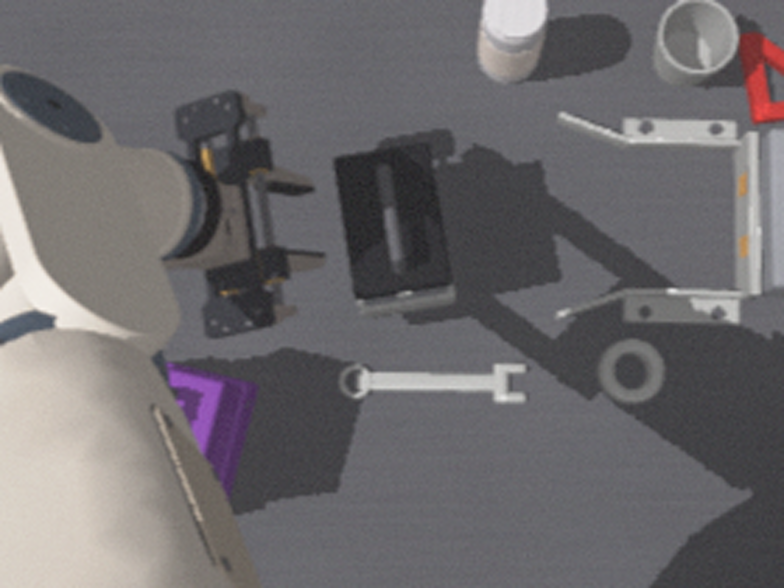

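View pics/s2.png

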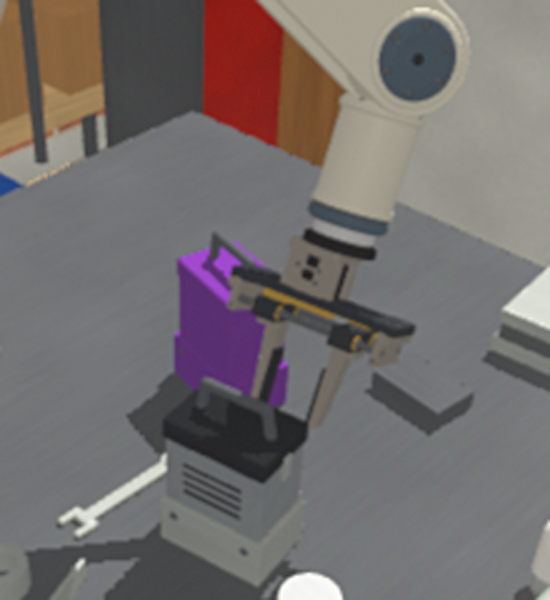

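>>> {"op": "drive_tool", "data": {"commands": [[0.4, 0.012, 0.001, 0.022, 0, 0, 0], [0.4, 0.024, 0.001, 0.044, 0, 0, 0], [0.4, 0.036, 0.002, 0.066, 0, 0, 0], [0.4, 0.0477, 0.002, 0.0878, 0, 0, 0], [0.4, 0.0477, 0.002, 0.0878, 0, 0, 0]]}}

```text
time_s: 3.77
ee_pos: [533.8, 157.0, 48.5]
tool_rot: [0.628, 0.742, -0.151, 0.177]
wrist_force: [-0.4, -0.9, -0.2]
grip_width: 0.6
```

```bash
python3 - <<'E'
from plan import *
for a in (20,0,-5):
    plan(*boxpush(BAT,a))
d=eyes.snapshot("top");crop(d,"pics/t3.png",120,130,400,340,2.8)
d=eyes.snapshot("scene");crop(d,"pics/s3.png",200,0,420,240,2.5)
E
```

```text
t 3.77 pos [533.8 157.   48.5] q [ 0.54  0.59  1.84 -0.53  0.97  0.74] F [-0.4 -0.9 -0.2]
target [532.3 155.2  48.6] shift [-0.0014 -0.0018  0.0006] rot [-0.21 -0.1  -0.26] rows 0.1
t 3.77 pos [533.8 157.   48.5] q [ 0.54  0.59  1.84 -0.53  0.97  0.74] F [-0.4 -0.9 -0.2]
target [535.7 135.5  48.6] shift [-0.0192 -0.0017  0.0097] rot [-0.21 -0.1  -0.26] rows 0.5
t 3.77 pos [533.8 157.   48.5] q [ 0.54  0.59  1.84 -0.53  0.97  0.74] F [-0.4 -0.9 -0.2]
target [536.6 130.6  48.6] shift [-0.0237 -0.0017  0.0119] rot [-0.21 -0.1  -0.26] rows 0.6
```

View pics/t3.png

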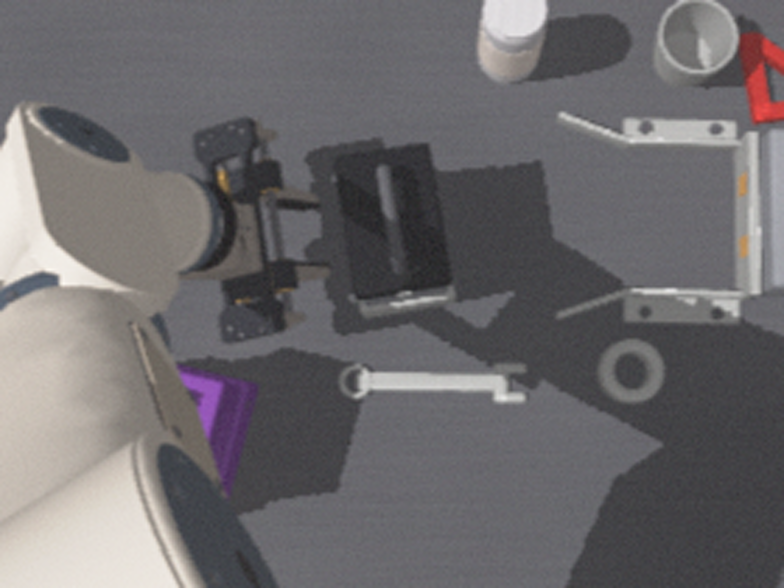

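View pics/s3.png

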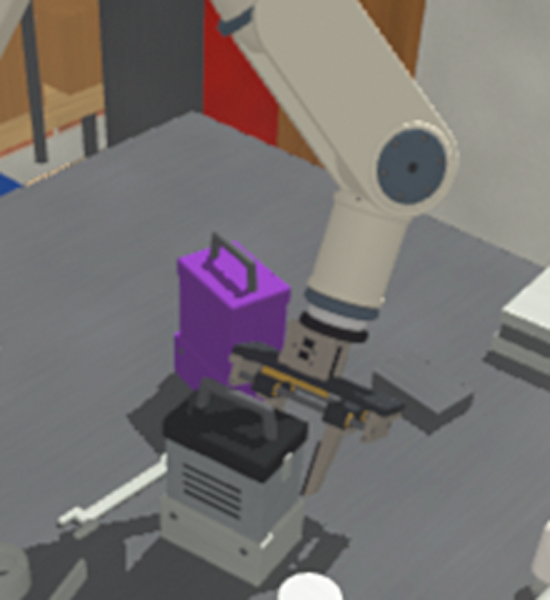

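```bash
cat >> plan.py <<'E'
def rows(targets):
    s=manip.get_state();R0=Rn.from_quat(s["tool_rot"])
    print("t",round(s["time_s"],2),"pos",s["ee_pos"].round(1),"q",s["joints"].round(2),"F",s["wrist_force"].round(1))
    for pos,R in targets:
        print([0.4]+(R0.inv().apply(np.array(pos)-s["ee_pos"])/1000).round(4).tolist()+np.degrees((R0.inv()*R).as_rotvec()).round(2).tolist())
E
python3 - <<'E'
from plan import *
rows([boxpush(BAT,b) for b in (12,4,-2,-10,-20,-30,-40,-40)])
E
```

```text
t 3.87 pos [535.1 157.5  51.3] q [ 0.54  0.59  1.84 -0.53  0.97  0.74] F [-0.7  0.3  0.1]
[0.4, -0.0076, -0.0031, 0.0069, -0.07, -0.12, -0.31]
[0.4, -0.0147, -0.0031, 0.0105, -0.07, -0.12, -0.31]
[0.4, -0.0201, -0.003, 0.0132, -0.07, -0.12, -0.31]
[0.4, -0.0272, -0.003, 0.0168, -0.07, -0.12, -0.31]
[0.4, -0.0361, -0.003, 0.0213, -0.07, -0.12, -0.31]
[0.4, -0.045, -0.0029, 0.0258, -0.07, -0.12, -0.31]
[0.4, -0.054, -0.0028, 0.0304, -0.07, -0.12, -0.31]
[0.4, -0.054, -0.0028, 0.0304, -0.07, -0.12, -0.31]
```

>>> {"op": "drive_tool", "data": {"commands": [[0.4, -0.0074, -0.002, 0.005, 0, 0, 0], [0.4, -0.0145, -0.002, 0.0087, 0, 0, 0], [0.4, -0.02, -0.002, 0.0115, 0, 0, 0], [0.4, -0.027, -0.002, 0.015, 0, 0, 0], [0.4, -0.036, -0.002, 0.0196, 0, 0, 0], [0.4, -0.045, -0.002, 0.024, 0, 0, 0], [0.4, -0.054, -0.002, 0.0287, 0, 0, 0], [0.4, -0.054, -0.002, 0.0287, 0, 0, 0]]}}

```text
time_s: 4.53
ee_pos: [543.2, 95.7, 49.3]
tool_rot: [0.629, 0.742, -0.149, 0.178]
wrist_force: [0.8, 0.1, 0.6]
grip_width: 0.597
```

```bash
python3 - <<'E'
from plan import *
plan(*boxpush(BAT,-40))
d=eyes.snapshot("top");crop(d,"pics/t4.png",200,140,400,290,4)
d=eyes.snapshot("scene");crop(d,"pics/s4.png",200,80,360,240,4)
E
```

```text
t 4.53 pos [543.2  95.7  49.3] q [ 0.44  0.57  1.89 -0.58  0.91  0.69] F [0.8 0.1 0.6]
target [542.6  96.1  48.6] shift [ 0.0008 -0.0006  0.0004] rot [-0.06 -0.16 -0.38] rows 0.1
```

View pics/t4.png

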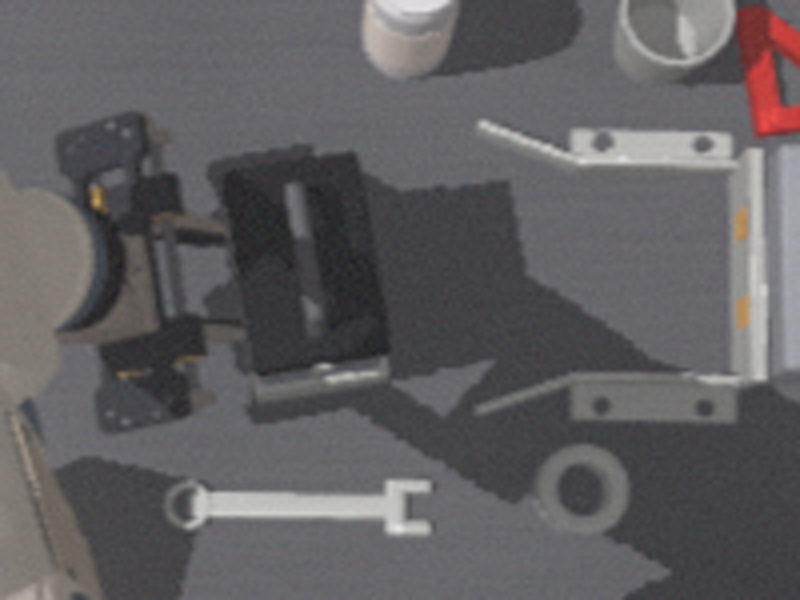

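View pics/s4.png

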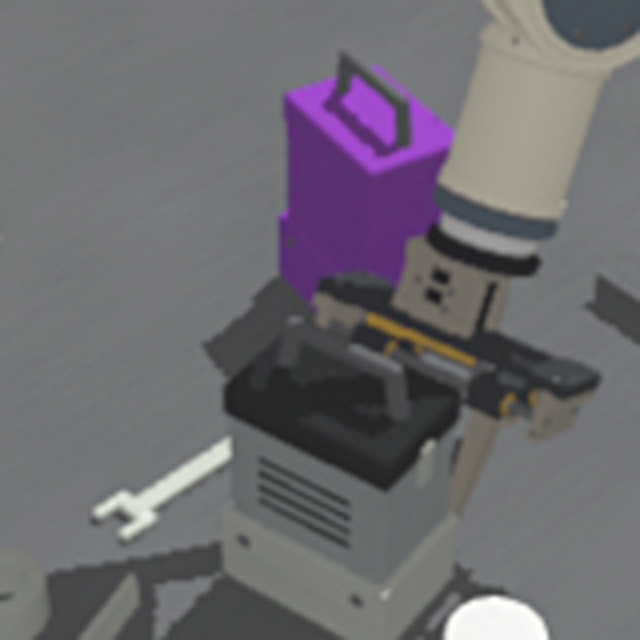

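```bash
python3 - <<'E'
from plan import *
dt=eyes.snapshot("top");ds=eyes.snapshot("scene")
a=lambda L,o,s:np.array(L)/s+o
p,r=fit([540,30,-1.4],[(dt,[(-42,62,170),(42,62,170),(42,-62,170),(-42,-62,170),(-45,-65,60),(45,-65,60)],a([(225,172),(355,153),(387,355),(258,374),(256,388),(388,374)],[200,140],4)),
 (ds,[(42,62,170),(-42,62,170),(42,-62,170),(45,65,60),(-45,65,60),(45,-65,60)],a([(387,488),(458,400),(226,403),(384,595),(458,517),(224,504)],[200,80],4))])
print(p,r.tolist())
E
```

```text
[538.34834888  33.18183937  -1.42410893] [[-1.2, -1.6], [0.9, -2.0], [1.1, -1.9], [-1.9, -1.3], [-0.9, 0.9], [0.3, -0.9], [-0.8, -6.0], [0.9, -3.3], [-2.4, -5.7], [-1.3, 0.1], [-0.3, -1.1], [-2.1, 0.8]]
```

```bash
cat >> plan.py <<'E'
def path(x):
    if x<-211: y,sl=-11.8+.18*(x+211),.18
    elif x<-80: u=(-80-x)/131;sl=.18*u;y=-.18*131/2*u*u
    else: y,sl=0,0
    p=T(DOCK,[(x,y,0)])[0];return(p[0],p[1],DOCK[2]+np.arctan(sl))
E
python3 - <<'E'
from plan import *
print(path(-246))
rows([boxpush(path(x)) for x in (-237,-227,-217,-207,-197,-187,-177,-167)])
E
```

```text
(np.float64(538.3958118792215), np.float64(32.93226370508985), np.float64(-1.4069070617688024))
t 4.73 pos [542.1  96.3  48.3] q [ 0.45  0.57  1.89 -0.58  0.91  0.69] F [ 0.5 -0.3 -0.3]
[0.4, -0.0085, 0.001, 0.004, 0.02, -0.1, 0.12]
[0.4, -0.0176, 0.001, 0.0086, 0.02, -0.1, 0.12]
[0.4, -0.0266, 0.001, 0.0132, 0.02, -0.1, 0.12]
[0.4, -0.0358, 0.0013, 0.0178, 0.16, -0.1, 0.39]
[0.4, -0.045, 0.0019, 0.0225, 0.51, -0.1, 1.07]
[0.4, -0.0542, 0.0025, 0.0272, 0.86, -0.1, 1.76]
[0.4, -0.0634, 0.0029, 0.0319, 1.21, -0.1, 2.44]
[0.4, -0.0726, 0.0032, 0.0365, 1.56, -0.1, 3.14]
```

>>> {"op": "drive_tool", "data": {"commands": [[0.4, -0.0085, 0.001, 0.0042, 0, 0, 0.1], [0.4, -0.0176, 0.001, 0.0088, 0, 0, 0.1], [0.4, -0.0266, 0.001, 0.0133, 0, 0, 0.1], [0.4, -0.0358, 0.0013, 0.0179, 0.2, 0, 0.4], [0.4, -0.045, 0.0019, 0.0226, 0.5, 0, 1.1], [0.4, -0.0542, 0.0025, 0.0273, 0.9, 0, 1.8], [0.4, -0.0634, 0.0029, 0.032, 1.2, 0, 2.4], [0.4, -0.0726, 0.0032, 0.0366, 1.6, 0, 3.1]]}}

```text
time_s: 5.4
ee_pos: [559.5, 18.1, 48.1]
tool_rot: [0.651, 0.723, -0.154, 0.172]
wrist_force: [-1.9, 9.9, 1.1]
grip_width: 0.6
```

```bash
python3 - <<'E'
from plan import *
plan(*boxpush(path(-167)))
d=eyes.snapshot("top");crop(d,"pics/t5.png",200,140,400,290,4)
rows([boxpush(path(x)) for x in (-157,-147,-137,-127,-117,-107,-97,-87)])
E
```

```text
t 5.4 pos [559.5  18.1  48.1] q [ 0.3   0.56  1.9  -0.61  0.88  0.64] F [-1.9  9.9  1.1]
target [558.6  16.6  48.6] shift [-0.0014 -0.001   0.0002] rot [ 0.06 -0.25  0.01] rows 0.0
t 5.45 pos [559.5  16.1  48.3] q [ 0.3   0.56  1.9  -0.61  0.88  0.64] F [ 0.4 -1.4 -0.4]
[0.4, -0.0088, -0.0001, 0.0041, 0.33, -0.15, 0.65]
[0.4, -0.0179, 0.0006, 0.0087, 0.68, -0.15, 1.35]
[0.4, -0.0271, 0.0011, 0.0134, 1.04, -0.15, 2.05]
[0.4, -0.0362, 0.0014, 0.018, 1.39, -0.15, 2.74]
[0.4, -0.0454, 0.0017, 0.0226, 1.75, -0.15, 3.44]
[0.4, -0.0545, 0.0018, 0.0273, 2.1, -0.15, 4.14]
[0.4, -0.0637, 0.0017, 0.0319, 2.46, -0.15, 4.85]
[0.4, -0.0728, 0.0015, 0.0365, 2.81, -0.15, 5.55]
```

View pics/t5.png

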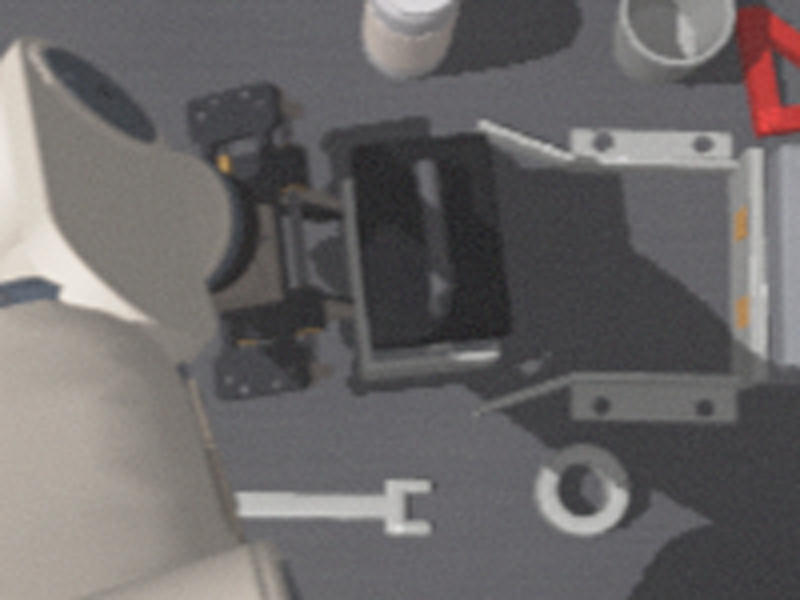

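```bash
python3 - <<'E'
from plan import *
dt=eyes.snapshot("top")
a=lambda L,o,s:np.array(L)/s+o
p,r=fit([550,-50,-1.48],[(dt,[(-42,62,170),(42,62,170),(42,-62,170),(-42,-62,170),(-45,-65,60),(45,-65,60)],a([(350,148),(488,133),(511,334),(369,350),(363,368),(498,351)],[200,140],4))])
print(p,r.tolist(),path(-167))
crop(dt,"pics/t6.png",270,165,340,245,8)
E
```

```text
[548.38032819 -41.27456868  -1.47584594] [[-0.3, -0.9], [-0.1, -0.5], [0.2, 0.0], [0.4, -0.4], [-0.4, 1.1], [0.1, 1.9]] (np.float64(550.1723818676143), np.float64(-46.24298766709505), np.float64(-1.4660226118891917))
```

View pics/t6.png

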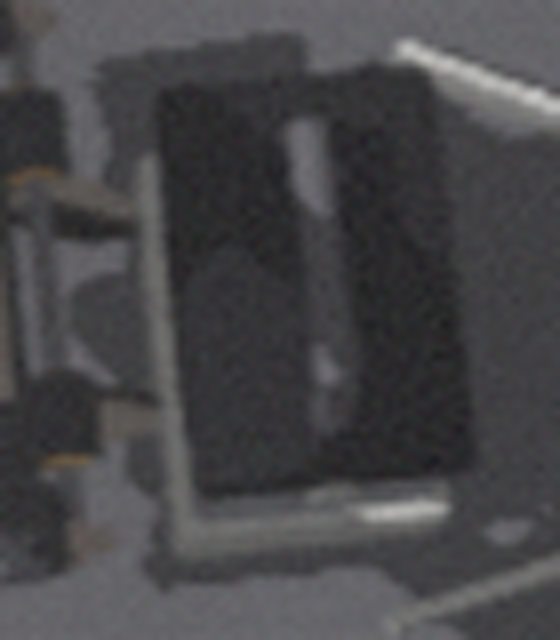

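>>> {"op": "drive_tool", "data": {"commands": [[0.4, -0.0088, 0, 0.0042, 0.3, 0, 0.6], [0.4, -0.0179, 0.0006, 0.0088, 0.7, 0, 1.3], [0.4, -0.0271, 0.0011, 0.0134, 1.0, 0, 2.0], [0.4, -0.0362, 0.0014, 0.018, 1.4, 0, 2.7], [0.4, -0.0454, 0.0017, 0.0226, 1.7, 0, 3.4], [0.4, -0.0545, 0.0018, 0.0273, 2.1, 0, 4.1], [0.4, -0.0637, 0.0017, 0.0319, 2.5, 0, 4.8], [0.4, -0.0728, 0.0015, 0.0365, 2.8, 0, 5.5]]}}

```text
time_s: 6.17
ee_pos: [569.3, -62.8, 48.3]
tool_rot: [0.689, 0.687, -0.164, 0.164]
wrist_force: [-0.2, 8.8, 0.7]
grip_width: 0.598
```

```bash
python3 - <<'E'
from plan import *
plan(*boxpush(path(-87)))
d=eyes.snapshot("top");crop(d,"pics/t7.png",240,150,440,290,4)
d=eyes.snapshot("scene");crop(d,"pics/s7.png",130,150,330,340,4)
rows([boxpush(path(x)) for x in (-79,-70,-61,-52,-43,-34,-26,-20)])
E
```

```text
t 6.17 pos [569.3 -62.8  48.3] q [ 0.16  0.57  1.88 -0.62  0.87  0.61] F [-0.2  8.8  0.7]
target [569.5 -64.7  48.6] shift [-0.0019  0.0002  0.0006] rot [ 0.06 -0.22  0.13] rows 0.0
t 6.27 pos [568.7 -64.5  48.4] q [ 0.15  0.57  1.88 -0.62  0.87  0.61] F [-0.4 -0.8 -1.1]
[0.4, -0.0076, 0.0013, 0.0037, 0.21, -0.08, 0.62]
[0.4, -0.0156, 0.0012, 0.0077, 0.21, -0.08, 0.62]
[0.4, -0.0236, 0.0011, 0.0118, 0.21, -0.08, 0.62]
[0.4, -0.0316, 0.001, 0.0159, 0.21, -0.08, 0.62]
[0.4, -0.0397, 0.0009, 0.0199, 0.21, -0.08, 0.62]
[0.4, -0.0477, 0.0008, 0.024, 0.21, -0.08, 0.62]
[0.4, -0.0548, 0.0007, 0.0276, 0.21, -0.08, 0.62]
[0.4, -0.0602, 0.0007, 0.0304, 0.21, -0.08, 0.62]
```

View pics/t7.png

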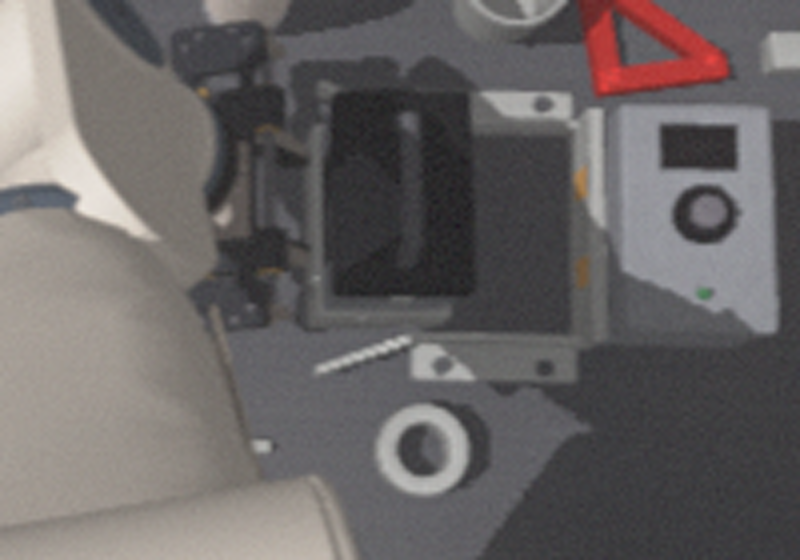

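View pics/s7.png

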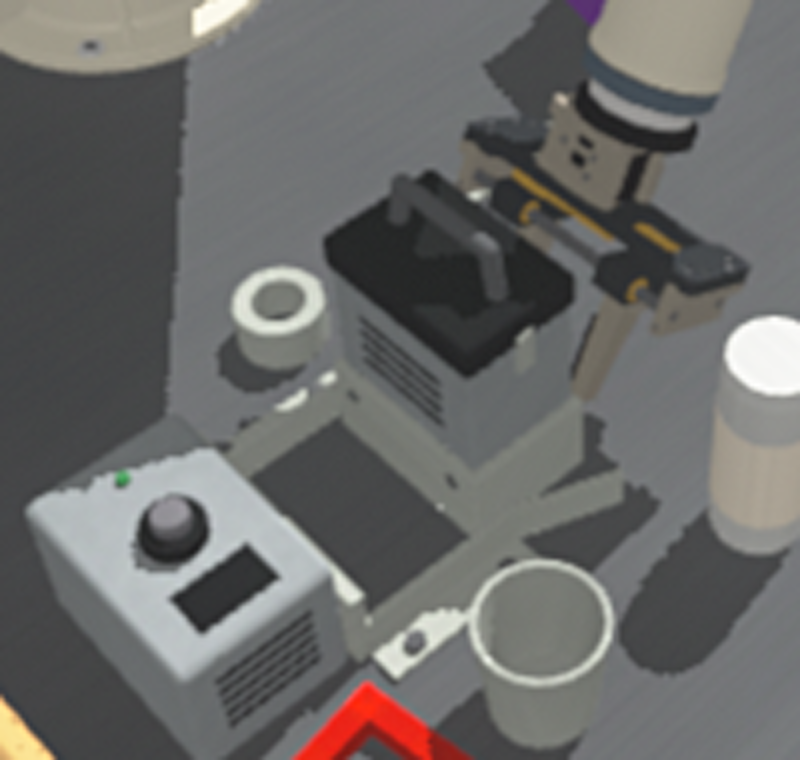

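>>> {"op": "drive_tool", "data": {"commands": [[0.4, -0.0076, 0.0012, 0.0037, 0.2, 0, 0.6], [0.4, -0.0156, 0.0012, 0.0077, 0.2, 0, 0.6], [0.4, -0.0236, 0.0011, 0.0118, 0.2, 0, 0.6], [0.4, -0.0316, 0.001, 0.0159, 0.2, 0, 0.6], [0.4, -0.0397, 0.0009, 0.0199, 0.2, 0, 0.6], [0.4, -0.0477, 0.0008, 0.024, 0.2, 0, 0.6], [0.4, -0.0548, 0.0007, 0.0276, 0.2, 0, 0.6], [0.4, -0.0602, 0.0007, 0.0304, 0.2, 0, 0.6]]}}

```text
time_s: 6.93
ee_pos: [569.5, -130.4, 48.4]
tool_rot: [0.692, 0.683, -0.165, 0.163]
wrist_force: [-0.6, 9.5, 2.1]
grip_width: 0.599
```

```bash
python3 - <<'E'
from plan import *
d=eyes.snapshot("top");crop(d,"pics/t8.png",240,150,440,290,4)
rows([boxpush(path(x)) for x in (-20,-15,-10,-7,-4,-2,0,2)])
E
```

```text
t 6.98 pos [ 569.3 -131.4   48.5] q [ 0.04  0.57  1.89 -0.66  0.83  0.54] F [ 0.5  3.1 -0.7]
[0.4, -0.0005, -0.0001, 0.0001, 0.06, -0.14, 0.06]
[0.4, -0.005, -0.0001, 0.0024, 0.06, -0.14, 0.06]
[0.4, -0.0094, -0.0001, 0.0047, 0.06, -0.14, 0.06]
[0.4, -0.0121, -0.0001, 0.006, 0.06, -0.14, 0.06]
[0.4, -0.0148, -0.0002, 0.0074, 0.06, -0.14, 0.06]
[0.4, -0.0165, -0.0002, 0.0083, 0.06, -0.14, 0.06]
[0.4, -0.0183, -0.0002, 0.0092, 0.06, -0.14, 0.06]
[0.4, -0.0201, -0.0002, 0.0101, 0.06, -0.14, 0.06]
```

View pics/t8.png

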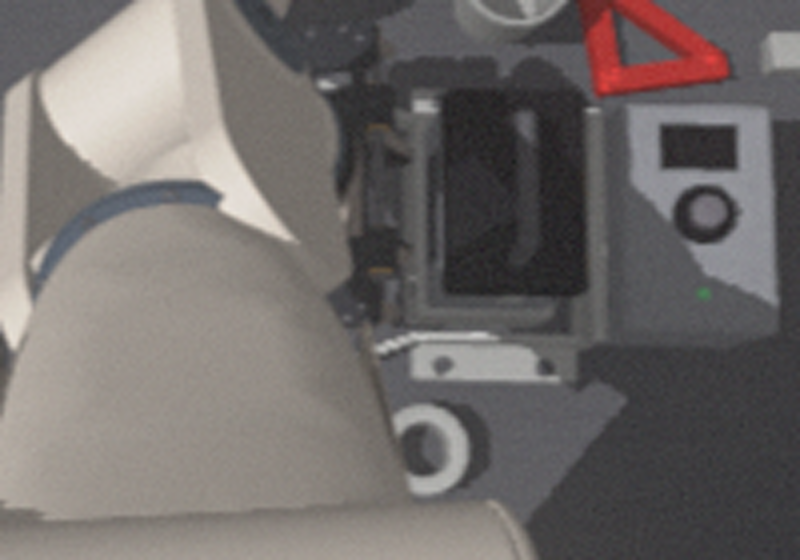

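>>> {"op": "drive_tool", "data": {"commands": [[0.4, -0.004, 0, 0.002, 0, 0, 0], [0.4, -0.008, 0, 0.004, 0, 0, 0], [0.4, -0.011, 0, 0.0055, 0, 0, 0], [0.4, -0.0135, 0, 0.0068, 0, 0, 0], [0.4, -0.0155, 0, 0.0078, 0, 0, 0], [0.4, -0.017, 0, 0.0086, 0, 0, 0]]}}

```text
time_s: 7.48
ee_pos: [569.2, -149.1, 48.4]
tool_rot: [0.692, 0.683, -0.165, 0.163]
wrist_force: [0.2, 9.0, 1.4]
grip_width: 0.598
```

```bash
python3 - <<'E'
from plan import *
d=eyes.snapshot("top");crop(d,"pics/t9.png",300,150,440,270,5.5)
rows([boxpush(path(x)) for x in (0,2,4,6)])
E
```

```text
t 7.53 pos [ 569.2 -149.3   48.5] q [ 0.01  0.56  1.89 -0.67  0.81  0.52] F [0.2 7.8 0.3]
[0.4, -0.0024, -0.0003, 0.001, 0.08, -0.17, 0.06]
[0.4, -0.0041, -0.0003, 0.0019, 0.08, -0.17, 0.06]
[0.4, -0.0059, -0.0003, 0.0028, 0.08, -0.17, 0.06]
[0.4, -0.0077, -0.0003, 0.0037, 0.08, -0.17, 0.06]
```

View pics/t9.png

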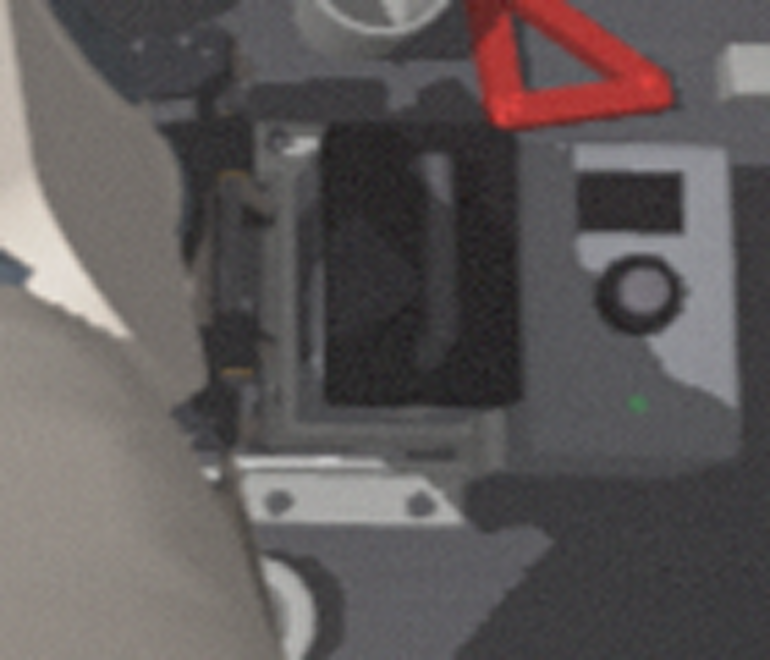

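Nearly home, with 9 N of ordinary sliding force. I'll creep forward until the stop shows in the force.

>>> {"op": "drive_tool", "data": {"commands": [[0.4, -0.0013, 0, 0.0007, 0, 0, 0], [0.4, -0.0027, 0, 0.0014, 0, 0, 0], [0.4, -0.0036, 0, 0.0018, 0, 0, 0], [0.4, -0.0036, 0, 0.0018, 0, 0, 0]]}}

```text
time_s: 7.87
ee_pos: [569.2, -153.1, 48.5]
tool_rot: [0.692, 0.683, -0.165, 0.163]
wrist_force: [0.1, 7.8, 0.6]
grip_width: 0.602
```

>>> {"op": "drive_tool", "data": {"commands": [[0.4, -0.0009, 0, 0.0005, 0, 0, 0], [0.4, -0.0018, 0, 0.0009, 0, 0, 0], [0.4, -0.0018, 0, 0.0009, 0, 0, 0]]}}

```text
time_s: 8.12
ee_pos: [569.3, -154.7, 48.5]
tool_rot: [0.692, 0.683, -0.164, 0.163]
wrist_force: [0.3, 10.3, 1.5]
grip_width: 0.595
```

>>> {"op": "drive_tool", "data": {"commands": [[0.4, -0.0009, 0, 0.0005, 0, 0, 0], [0.4, -0.0018, 0, 0.0009, 0, 0, 0], [0.4, -0.0018, 0, 0.0009, 0, 0, 0]]}}

```text
time_s: 8.37
ee_pos: [569.9, -155.6, 48.5]
tool_rot: [0.693, 0.683, -0.163, 0.163]
wrist_force: [-0.3, 18.1, 4.6]
grip_width: 0.6
```

>>> {"op": "drive_tool", "data": {"commands": [[0.4, -0.0009, 0, 0.0005, 0, 0, 0], [0.4, -0.0015, 0, 0.0008, 0, 0, 0], [0.4, -0.0015, 0, 0.0008, 0, 0, 0]]}}

```text
time_s: 8.62
ee_pos: [570.0, -156.0, 48.5]
tool_rot: [0.693, 0.683, -0.162, 0.163]
wrist_force: [-2.1, 28.6, 9.8]
grip_width: 0.598
```

```bash
python3 - <<'E'
from plan import *
d=eyes.snapshot("top");crop(d,"pics/t10.png",300,150,440,270,5.5)
d=eyes.snapshot("scene");crop(d,"pics/s10.png",120,180,300,340,4.2)
E
```

```text
(no output)
```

View pics/t10.png

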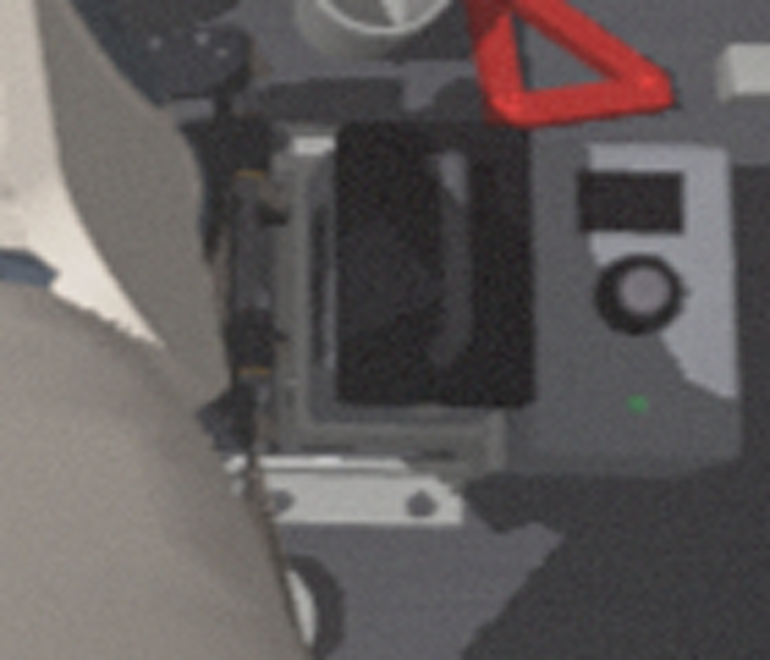

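View pics/s10.png

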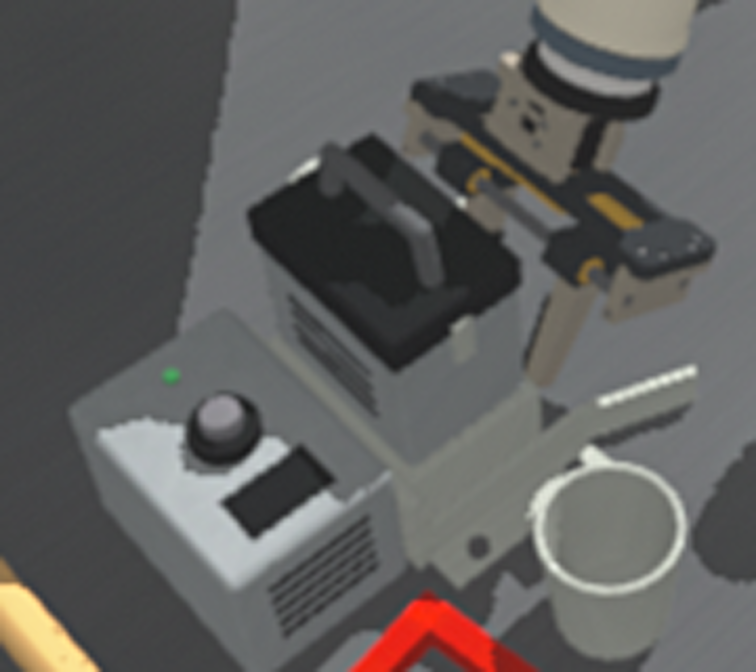

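>>> {"op": "drive_tool", "data": {"commands": [[0.4, 0.009, 0, -0.0045, 0, 0, 0], [0.4, 0.018, 0, -0.009, 0, 0, 0], [0.4, 0.027, 0, -0.0135, 0, 0, 0], [0.4, 0.027, 0, -0.0135, 0, 0, 0]]}}

```text
time_s: 9.05
ee_pos: [569.4, -128.4, 48.4]
tool_rot: [0.692, 0.684, -0.165, 0.164]
wrist_force: [0.4, -0.3, -0.1]
grip_width: 0.598
```

```bash
python3 - <<'E'
from plan import *
s=manip.get_state();R=Rn.from_quat(s["tool_rot"])
plan(s["ee_pos"]+[0,10,300],R)
E
```

```text
t 9.05 pos [ 569.4 -128.4   48.4] q [ 0.04  0.57  1.89 -0.66  0.83  0.54] F [ 0.4 -0.3 -0.1]
target [ 569.4 -118.4  348.4] shift [-1.268e-01 -1.000e-04 -2.721e-01] rot [0. 0. 0.] rows 7.2
```

>>> {"op": "drive_tool", "data": {"commands": [[0.4, -0.127, 0, -0.272, 0, 0, 0], [0.4, -0.127, 0, -0.272, 0, 0, 0], [0.4, -0.127, 0, -0.272, 0, 0, 0], [0.4, -0.127, 0, -0.272, 0, 0, 0], [0.4, -0.127, 0, -0.272, 0, 0, 0], [0.4, -0.127, 0, -0.272, 0, 0, 0], [0.4, -0.127, 0, -0.272, 0, 0, 0], [0.4, -0.127, 0, -0.272, 0, 0, 0]]}}

```text
time_s: 9.72
ee_pos: [571.4, -120.5, 356.0]
tool_rot: [0.693, 0.682, -0.163, 0.167]
wrist_force: [0.4, -0.1, 0.5]
grip_width: 0.601
```

```bash
python3 - <<'E'
from plan import *
s=manip.get_state();print(s["ee_pos"],s["joints"])
w=wcam(eyes.snapshot("wrist"),s);cv2.imwrite("pics/w11.png",w["img"][:,:,::-1])
d=eyes.snapshot("top");crop(d,"pics/t11.png",280,140,440,280,5)
d=eyes.snapshot("scene");crop(d,"pics/s11.png",120,180,300,340,4.2)
print(proj(w,T(DOCK,[(107,0,117),(57,75,95),(57,-75,95)])))
R=orient(DOCK[2],0);b=T(DOCK,[(107,0,117)])[0]
plan(b+[0,0,200],R)
E
```

```text
[ 571.43436769 -120.4897038   356.02334606] [ 0.05806726  0.19744233  1.64680654 -0.48215722  1.35106328  0.19332837]
[[269.96839317 225.0684159 ]
 [318.85351993 191.0325198 ]
 [219.92967761 191.44256659]]
t 9.87 pos [ 569.3 -120.3  348.6] q [ 0.06  0.2   1.66 -0.48  1.35  0.2 ] F [ 0.1 -0.3 -0.4]
target [ 551.5 -320.3  317. ] shift [-0.1643 -0.0151  0.1187] rot [ 0.08 26.9   0.03] rows 4.9
```

View pics/w11.png

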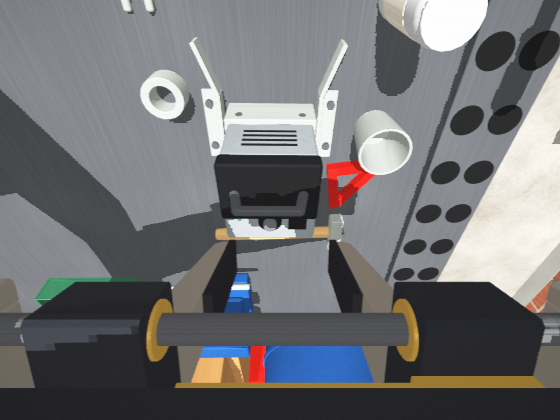

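View pics/t11.png

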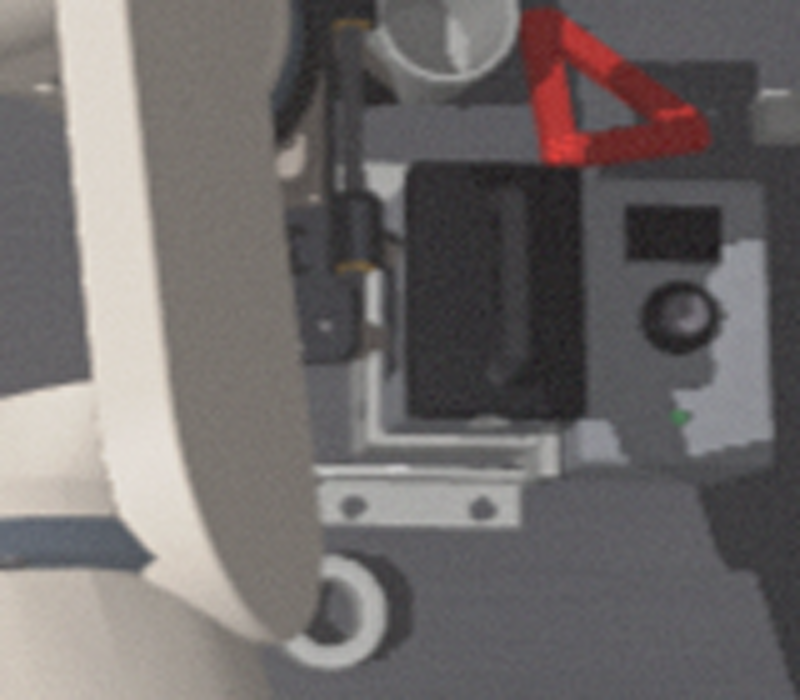

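View pics/s11.png

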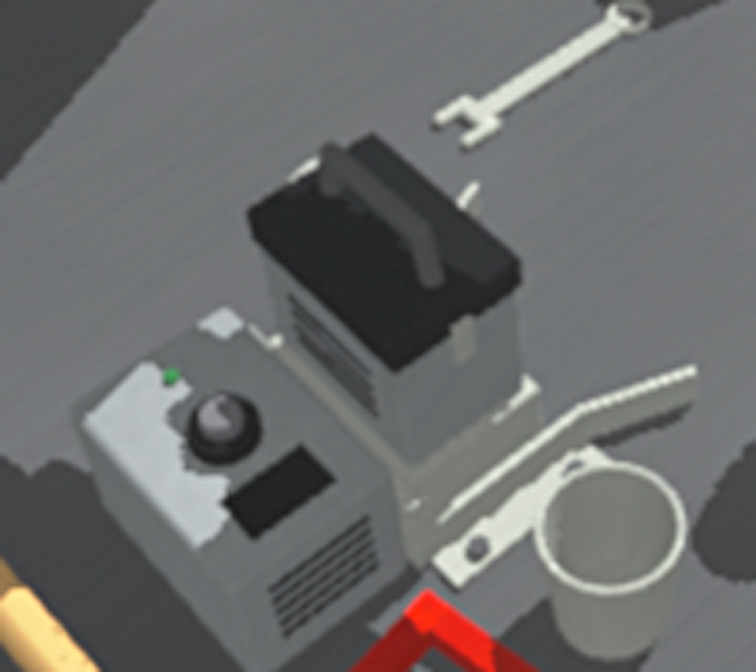

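>>> {"op": "drive_tool", "data": {"commands": [[1, -0.164, -0.015, 0.1187, 0, 26.9, 0], [1, -0.164, -0.015, 0.1187, 0, 26.9, 0], [1, -0.164, -0.015, 0.1187, 0, 26.9, 0], [1, -0.164, -0.015, 0.1187, 0, 26.9, 0], [1, -0.164, -0.015, 0.1187, 0, 26.9, 0], [1, -0.164, -0.015, 0.1187, 0, 26.9, 0], [1, -0.164, -0.015, 0.1187, 0, 26.9, 0], [1, -0.164, -0.015, 0.1187, 0, 26.9, 0]]}}

```text
time_s: 10.53
ee_pos: [550.7, -319.5, 314.1]
tool_rot: [0.712, 0.702, -0.0, -0.002]
wrist_force: [-0.3, 0.5, -0.1]
grip_width: 0.041
```

```bash
python3 - <<'E'
from plan import *
s=manip.get_state()
w=wcam(eyes.snapshot("wrist"),s);cv2.imwrite("pics/w12.png",w["img"][:,:,::-1])
R=orient(DOCK[2],0);b=T(DOCK,[(107,0,117)])[0]
print(proj(w,[b]),b,Rn.from_quat(s["tool_rot"]).as_matrix()[:,2])
plan(b+[0,-2,17+15],R)
E
```

```text
[[283.93890352 196.08271854]] [ 551.48025807 -320.28920686  117.        ] [-0.00341668  0.00240054 -0.99999128]
t 10.58 pos [ 551.3 -318.5  315. ] q [-0.53  0.31  1.51  0.    1.33 -0.51] F [-0.9 -0.1  0.4]
target [ 551.5 -322.3  149. ] shift [-0.004   0.0006  0.166 ] rot [-0.13 -0.1   0.07] rows 4.0
```

View pics/w12.png

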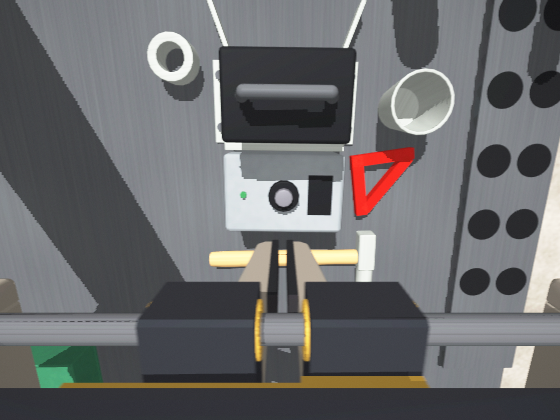

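>>> {"op": "drive_tool", "data": {"commands": [[1, -0.002, 0.0005, 0.035, 0, 0, 0], [1, -0.003, 0.0005, 0.07, 0, 0, 0], [1, -0.003, 0.0005, 0.105, 0, 0, 0], [1, -0.003, 0.0005, 0.14, 0, 0, 0], [1, -0.003, 0.0005, 0.166, 0, 0, 0], [1, -0.003, 0.0005, 0.166, 0, 0, 0]]}}

```text
time_s: 11.08
ee_pos: [549.8, -318.5, 145.3]
tool_rot: [0.711, 0.703, -0.001, -0.004]
wrist_force: [0.5, 1.1, -0.4]
grip_width: 0.004
```

```bash
python3 - <<'E'
from plan import *
d=eyes.snapshot("scene");crop(d,"pics/s13.png",100,150,300,340,4)
R=orient(DOCK[2],0);b=T(DOCK,[(107,0,117)])[0]
plan(b+[0,-2,17],R)
E
```

```text
t 11.13 pos [ 551.2 -319.7  148.4] q [-0.53  0.46  1.67  0.    1.02 -0.52] F [0.9 0.2 0.8]
target [ 551.5 -322.3  134. ] shift [-0.0026  0.0004  0.0144] rot [-0.26 -0.17  0.22] rows 0.4
```

View pics/s13.png

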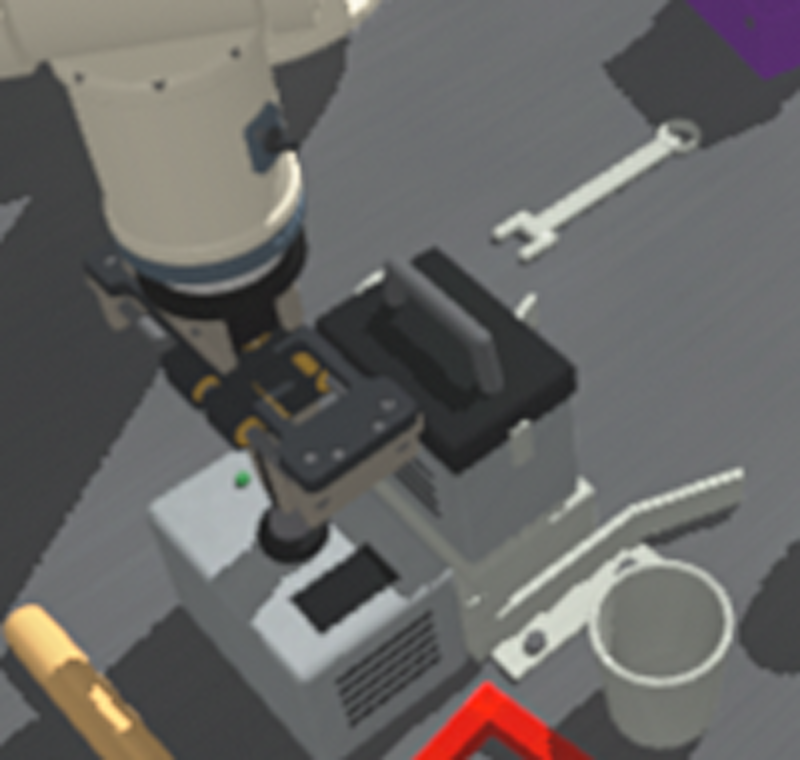

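>>> {"op": "drive_tool", "data": {"commands": [[1, -0.002, 0, 0.008, 0, 0, 0], [1, -0.002, 0, 0.014, 0, 0, 0], [1, -0.002, 0, 0.017, 0, 0, 0], [1, -0.002, 0, 0.02, 0, 0, 0], [1, -0.002, 0, 0.02, 0, 0, 0], [1, -0.002, 0, 0.02, 0, 0, 0]]}}

```text
time_s: 11.63
ee_pos: [552.9, -325.0, 131.8]
tool_rot: [0.712, 0.702, 0.001, 0.001]
wrist_force: [1.3, 1.3, 2.9]
grip_width: -0.002
```

>>> {"op": "drive_tool", "data": {"commands": [[1, 0, 0, 0.001, 0, 0, 0], [1, 0, 0, 0.002, 0, 0, 0], [1, 0, 0, 0.002, 0, 0, 0]]}}

```text
time_s: 11.88
ee_pos: [552.9, -325.1, 129.3]
tool_rot: [0.712, 0.702, 0.0, 0.001]
wrist_force: [2.9, 2.3, 3.9]
grip_width: 0.003
```

```bash
python3 - <<'E'
from plan import *
d=eyes.snapshot("scene");crop(d,"pics/s14.png",140,240,220,300,8)
s=manip.get_state();print(s["ee_pos"],s["wrist_force"])
E
```

```text
[ 552.87379806 -325.11998487  129.31525109] [3.45003719 1.29822648 2.834312  ]
```

View pics/s14.png

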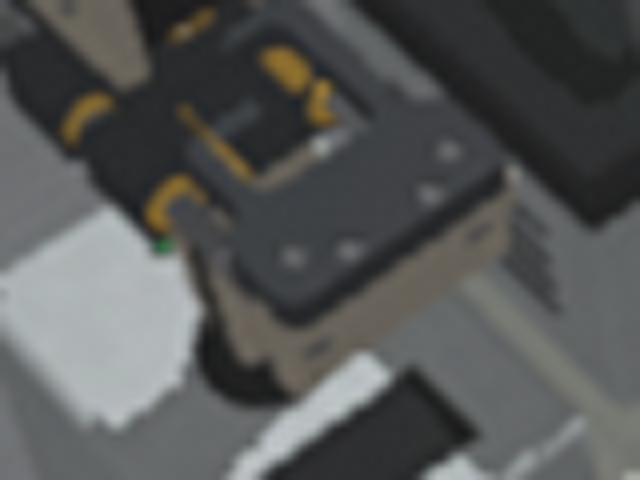

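>>> {"op": "drive_tool", "data": {"commands": [[1, 0, 0, 0.001, 0, 0, 0], [1, 0, 0, 0.002, 0, 0, 0], [1, 0, 0, 0.003, 0, 0, 0], [1, 0, 0, 0.003, 0, 0, 0]]}}

```text
time_s: 12.27
ee_pos: [552.9, -325.2, 128.1]
tool_rot: [0.712, 0.702, 0.0, 0.001]
wrist_force: [-1.7, 3.6, 21.1]
grip_width: 0.003
```

>>> {"op": "drive_tool", "data": {"commands": [[1, 0, 0, 0, 0, 0, 0], [1, 0, 0, -0.005, 0, 0, 0], [1, 0, 0, -0.02, 0, 0, 0], [1, 0, 0, -0.06, 0, 0, 0], [1, 0, 0, -0.1, 0, 0, 0], [1, 0, 0, -0.14, 0, 0, 0], [1, 0, 0, -0.17, 0, 0, 0], [1, 0, 0, -0.17, 0, 0, 0]]}}

```text
time_s: 12.93
ee_pos: [554.0, -326.6, 302.5]
tool_rot: [0.712, 0.702, 0.001, 0.004]
wrist_force: [-0.3, -0.8, 0.6]
grip_width: 0.002
```

```bash
python3 - <<'E'
from plan import *
s=manip.get_state();w=wcam(eyes.snapshot("wrist"),s);cv2.imwrite("pics/w15.png",w["img"][:,:,::-1])
print(s["ee_pos"],s["wrist_force"],proj(w,T(DOCK,[(107,0,117),(45,65,60),(45,-65,60),(-45,65,60),(-45,-65,60)])).round(1).tolist())
d=eyes.snapshot("scene");cv2.imwrite("pics/s15.png",d["img"][:,:,::-1])
E
```

```text
[ 553.95362519 -326.57333753  302.54730828] [-0.31573078 -0.80655767  0.63697356] [[279.2, 190.8], [330.7, 134.0], [227.7, 133.9], [333.9, 55.8], [224.3, 55.5]]
```

View pics/w15.png

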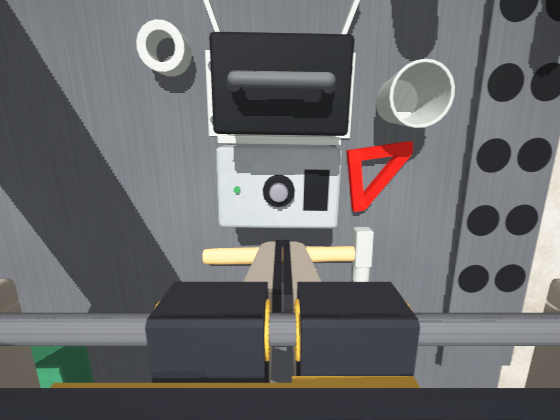

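View pics/s15.png

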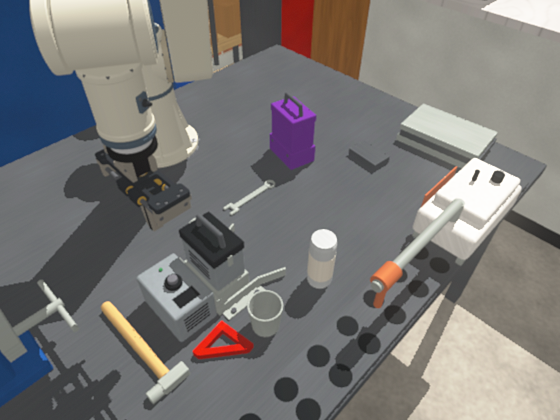

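```bash
python3 - <<'E'
from plan import *
d=eyes.snapshot("scene");crop(d,"pics/s16.png",170,200,270,320,6)
o=np.array([170,200])
for x in(-10,0):
  print(x,((proj(d,T(DOCK,[(x-45,65,60),(x+45,65,60),(x+45,65,0),(x+42,62,170),(x-42,62,170)]))-o)*6).round().tolist())
print("stop/charger",((proj(d,T(DOCK,[(45,71,60),(57,75,95),(157,75,95)]))-o)*6).round().tolist())
E
```

```text
-10 [[487.0, 403.0], [304.0, 543.0], [318.0, 631.0], [277.0, 348.0], [463.0, 216.0]]
0 [[467.0, 418.0], [283.0, 559.0], [298.0, 647.0], [254.0, 364.0], [442.0, 231.0]]
stop/charger [[293.0, 569.0], [265.0, 541.0], [28.0, 720.0]]
```

View pics/s16.png

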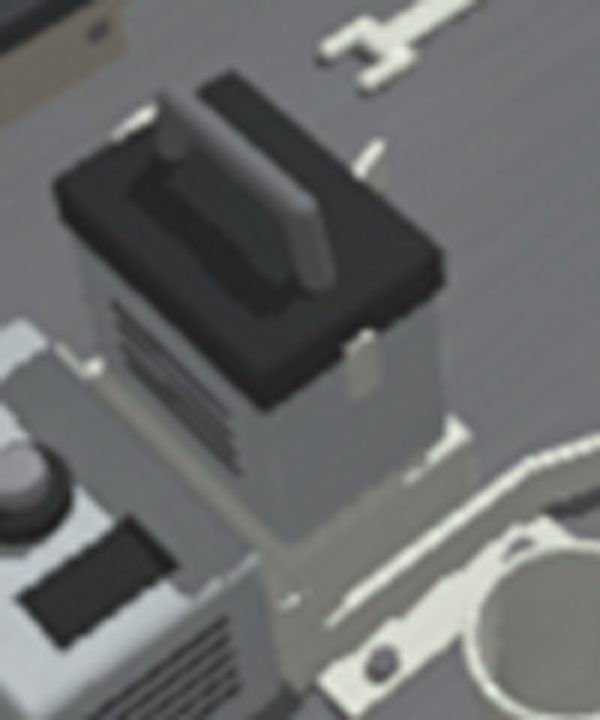

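```bash
python3 - <<'E'
from plan import *
s=manip.get_state()
R=orient(DOCK[2],np.radians(-25));pos=np.array([554,-400,290.])
w=eyes.snapshot("wrist");f=wcam(w,dict(tool_rot=R.as_quat(),ee_pos=pos))
print("cam",-f["R"].T@f["t"],proj(f,T(DOCK,[(45,0,60),(45,65,60),(45,-65,60),(42,0,170)])))
plan(pos,R)
E
```

```text
cam [ 553.596774   -401.44303985  460.31982409] [[279.9966384  162.60722626]
 [327.17313117 162.62558713]
 [232.83231832 162.58887013]
 [279.1983669  123.17909902]]
t 13.13 pos [ 551.1 -324.6  294. ] q [-0.53  0.33  1.53 -0.    1.29 -0.52] F [ 0.1 -0.4 -0.4]
target [ 554. -400.  290.] shift [-0.0754  0.0039  0.0039] rot [-1.500e-01  2.493e+01  2.000e-02] rows 3.5
```

>>> {"op": "drive_tool", "data": {"commands": [[1, -0.0754, 0.004, 0, 0, 24.9, 0], [1, -0.0754, 0.004, 0, 0, 24.9, 0], [1, -0.0754, 0.004, 0, 0, 24.9, 0], [1, -0.0754, 0.004, 0, 0, 24.9, 0], [1, -0.0754, 0.004, 0, 0, 24.9, 0], [1, -0.0754, 0.004, 0, 0, 24.9, 0]]}}

```text
time_s: 13.63
ee_pos: [554.3, -400.8, 292.7]
tool_rot: [0.696, 0.685, 0.153, -0.153]
wrist_force: [0.9, -0.2, 0.9]
grip_width: -0.001
```

```bash
python3 - <<'E'
from plan import *
s=manip.get_state()
w=wcam(eyes.snapshot("wrist"),s);crop(w,"pics/w17.png",210,90,350,220,5.7)
print(s["ee_pos"],((proj(w,T(DOCK,[(45,65,60),(45,-65,60),(57,75,95),(57,-75,95),(57,0,60),(107,0,117)]))-[210,90])*5.7).round())
E
```

```text
[ 554.25959659 -400.76453954  292.6662233 ] [[668. 417.]
 [134. 418.]
 [737. 415.]
 [ 63. 417.]
 [401. 465.]
 [398. 613.]]
```

View pics/w17.png

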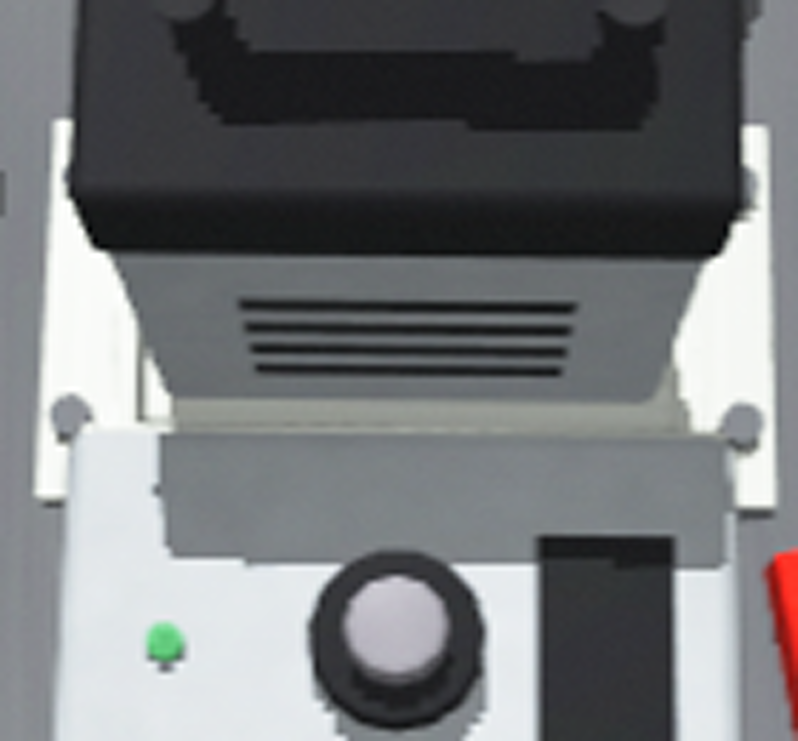

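```bash
python3 - <<'E'
import cv2
im=cv2.imread("pics/w17.png",0)
for x in (260,400,560): print(x,[int(v) for v in im[388:446:3,x-15:x+15].mean(1)])
E
```

```text
260 [108, 107, 104, 117, 140, 154, 151, 150, 149, 148, 147, 141, 136, 143, 146, 133, 119, 118, 121, 123]
400 [109, 108, 105, 115, 131, 146, 150, 153, 151, 150, 148, 144, 142, 152, 156, 140, 123, 119, 121, 123]
560 [110, 109, 108, 112, 120, 135, 147, 155, 153, 152, 150, 148, 145, 144, 141, 136, 129, 124, 121, 123]
```

```bash
python3 -c "
from workcell import manip
print(manip.finish_job())"
```

```text
the job is handed in; nothing more can be done
None
```

I pushed the grey battery box into the dock until it met the end stop, then pressed the charger's button down and let it go. The job was handed in at about 14 s of the 61 s allowed, and no verdict was reported.

**Push:** I used two tilted fingers about 38 mm up on the rear face of the steel base. The sliding force was about 9 N. It rose to 29 N with almost no further movement, which I took as the end stop.

**Button:** I pressed it with the gripper closed. The force jumped to 21 N with the fingertips at about 111 mm, which matches its full travel, and I then lifted clear.

**Last checks:**
- **Seating:** In the last wrist picture the box stands upright and square between the rails. The base rim meets the stop with only a hairline seam.
- **Button and robot:** The button is up, and the robot touches nothing.
- **Other things:** The bystanders look unmoved in the camera pictures.
- **Disagreement:** Projecting my estimated dock position into the scene camera put the box about 4 mm short of home, while the fingertip position put it about 4 mm past. I trusted the force jump and the close wrist view over both.

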